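# Hang and fill the sample bins, then wind up the slat rack

## Task

Set up the fruit sample display: with the slat rack down, hang every loose grey bin side by side in the rack's top slot by tilting its rear hook in and rotating the bin down until it sits level and fully home, and put an apple from the tray into each bin. Only then wind the crank clockwise until the rack is up at its top stop, with the filled bins still hanging, and leave the bottle, jar, mug, carton and pear where they stand.

Things in the scene. Friction and masses are not known exactly. Their poses are not given: they have to be found in the camera images.
- bin1: grey plastic bin, 100 mm deep (x) by 108 mm wide (y), 0.2 kg; None if absent. Origin: centre of underside; +x to its back, z up. Walls 4 mm (front 6), floor 4 mm; sides 34 mm high, front 40, back 70; inside 90 x 100 mm. Grip tab on the front: 8 mm thick, 56 wide, leaning out 20 deg from z along (-0.34, 0, 0.94), middle at (-54, 0, 56) mm, 22 mm of slope either side of it
- bin1_hook (a point): root of the bin's rear hook: outer face of back wall, underside of tongue, at (50, 0, 66) mm from the bin's origin, same axes. Hook 60 mm wide: 4 mm thick tongue 13 mm back (+x), ending in a 4 mm thick lip that turns up to 30 mm above this point; 9 mm gap between back wall's face and lip. Coincides with the slot's edge line when seated
- bin2: grey plastic bin, 100 mm deep (x) by 108 mm wide (y), 0.2 kg; None if absent. Origin: centre of underside; +x to its back, z up. Walls 4 mm (front 6), floor 4 mm; sides 34 mm high, front 40, back 70; inside 90 x 100 mm. Grip tab on the front: 8 mm thick, 56 wide, leaning out 20 deg from z along (-0.34, 0, 0.94), middle at (-54, 0, 56) mm, 22 mm of slope either side of it
- bin2_hook (a point): root of the bin's rear hook: outer face of back wall, underside of tongue, at (50, 0, 66) mm from the bin's origin, same axes. Hook 60 mm wide: 4 mm thick tongue 13 mm back (+x), ending in a 4 mm thick lip that turns up to 30 mm above this point; 9 mm gap between back wall's face and lip. Coincides with the slot's edge line when seated
- bin3: grey plastic bin, 100 mm deep (x) by 108 mm wide (y), 0.2 kg; None if absent. Origin: centre of underside; +x to its back, z up. Walls 4 mm (front 6), floor 4 mm; sides 34 mm high, front 40, back 70; inside 90 x 100 mm. Grip tab on the front: 8 mm thick, 56 wide, leaning out 20 deg from z along (-0.34, 0, 0.94), middle at (-54, 0, 56) mm, 22 mm of slope either side of it
- bin3_hook (a point): root of the bin's rear hook: outer face of back wall, underside of tongue, at (50, 0, 66) mm from the bin's origin, same axes. Hook 60 mm wide: 4 mm thick tongue 13 mm back (+x), ending in a 4 mm thick lip that turns up to 30 mm above this point; 9 mm gap between back wall's face and lip. Coincides with the slot's edge line when seated
- apple1_center (a point): centre of an apple, 61 mm across and 56 mm high, about 0.15 kg, with a flat foot 36 mm across (the centre is 28 mm above the foot); z is its core axis
- apple2_center (a point): centre of an apple, 61 mm across and 56 mm high, about 0.15 kg, with a flat foot 36 mm across (the centre is 28 mm above the foot); z is its core axis
- apple3_center (a point): centre of an apple, 61 mm across and 56 mm high, about 0.15 kg, with a flat foot 36 mm across (the centre is 28 mm above the foot); z is its core axis
- slot (a point): top slot of the rack: mid width, front face, lower edge (175 mm up with rack down). +x into the rack, y along slot, z up. A 24 mm gap between upper slat (38 mm high) and middle slat (96 mm); slats 5 mm thick, 440 wide, open behind. Enter with the bin front up 35-40 deg, lip in under and up behind the upper slat, then front down. 3 bins fit, at y about -135, 0, 135 mm; uprights at y +-236, 220 high
- panel (a joint): height of the slat rack in m: 0 right down (loading height), 0.085 at its top stop; the crank drives it 6.4 mm per radian through a shaft under the bench, and it stays where it is left
- crank (a joint): angle of the crank in rad; grows clockwise seen from above; 0 is the rack right down, 13.2 (2.1 turns) its top stop. About 8 N at the handle
- crank_handle (a point): middle of the grip part of the crank's upright round handle, 20 mm thick; its top is 23 mm above this point and the crank arm's upper face 33 mm below it. It goes round crank_axis at a radius of 55 mm and does not spin by itself
- crank_axis (a point): on the crank's vertical axis at the height of crank_handle (131 mm above the table), over a grey gear box 110 x 100 x 70 mm that is fixed to the bench
- tray: shallow cardboard tray of 235 x 120 mm with 4 mm floor, long sides 13 mm and short ends 40 mm high, fixed to the bench, holding the apples in a row along its x; origin at the centre of its underside
- juice: bystander, to be left where it is: amber bottle, 68 mm across, 190 mm high; origin at its underside's centre
- jar: bystander, to be left where it is: lidded jar, 70 mm across, 60 mm high; origin at its underside's centre
- mug: bystander, to be left where it is: white mug 80 mm across, 90 mm high; origin at its underside's centre
- carton: bystander, to be left where it is: white carton 110 x 80 x 60 mm; origin at its underside's centre
- pear: bystander, to be left where it is: pear, 62 mm across, 82 mm high, standing; origin at its underside's centre
There are look-alikes about, which are no part of the job. What is shaped like the part that bears crank but orange is not meant.

How it is judged:
By the outcome, as a careful person would: the job done as asked, in the order asked, and still so for the second after the job is handed in, with the robot touching nothing.
Of bin1, bin2, bin3 only 2 to 3 are there at a start; the rules pass over those that are not, and their reading is None.
At some moment in a run one of apple1, apple2, apple3 may be knocked a few centimetres aside while the robot is not near it.
It also fails if it takes over 210 s, if anything falls off the work surface, if the arm or the gripper's body presses on something with over 40 N, if the wrist force passes 120 N, or if a joint passes its speed limit or range.

## Robot

A 6-joint arm with a two-finger parallel gripper is mounted at the origin on the work surface. World frame = base frame: x ahead of the robot, y to its left, z up, the work surface at z = 0. Lengths are in m, angles in rad, forces in N, time in s.
With the tool pointing down it reaches from about 0.375 to 0.975 m from the base axis. Payload 3.8 kg.
Tool frame: the origin (TCP) lies midway between the tips of the shut fingers; the grasp point (between the pads) lies 19 mm behind it; z points along the fingers, y is the line along which they close (so a half turn about z gives the same grasp; the last joint's range is limited). The gripper opens to 85 mm and grips with 20 to 120 N. Pads are 22 mm wide; open, the fingers measure 114 mm over their backs; the gripper's body (76 mm by 85 mm) begins 54 mm behind the grasp point. The pads swing forward as they close: fully open they stand 13 mm farther back than shut.
Start: joints at [1.283, 0.264, 1.604, -0, 1.274, -0.037], TCP at [0.168, 0.654, 0.231] pointing down, gripper open.
Joint ranges: [-2.63, 2.63], [-0.94, 2.18], [0.31, 2.57], [-1.31, 4.45], [0, 2.66], [-2.55, 2.55]. Speed limits (rad/s): [2.57, 2.57, 3.14, 3.14, 3.14, 3.14].

## Interface

Orientations are given as a rotation vector (axis times angle).
In Python, from workcell import bot gives the robot as it stands.
- The arm moves only by the tool step_arm, never from a script. Its argument "motion" is a list of rows, each a list of 5 numbers: the finger opening in cm, from 0 to 8.54, then the shift along the tool's x, y, z in cm, then the turn about the tool's z in degrees. In form: [[claw, dx, dy, dz, twist], ...]. A call has 1 to 20 rows; each row is the pose to reach, as a shift and turn from the pose commanded when the call began, along the tool's axes at that moment; what a row does not reach only later rows make up. A row lasts 1/10 s, in which the tool goes at most 50 mm and 8.59 degrees, less where a joint would pass 70% of its speed; a pose out of reach is approached as far as the arm can. A call with a gripper value outside its range is refused whole. The fingers move at their own pace and stop on an object; "force" is the grip in N (left out, the last holds). Time passes only in rows, so rows that repeat a pose let the fingers close. It gives the time, the measured TCP pose, the force, the opening and the grip force at its end, in the units of the state.
- bot.read_state(): the state, without advancing time (a new reading comes with each control period).
- bot.read_camera(name): name is "scene" or "top" or "wrist"; returns (picture, depth): 420x560x3 uint8, red, green, blue; 420x560 float32, m along the optical axis (not along the pixel's ray), 0 where there is no reading.
- bot.calibration(name): a dict with "mtx" (3x3 intrinsics, pixels), "origin" and "orientation" of the camera in the world; the wrist camera has in their place "T_tool_cam" (4x4, takes a point from camera to tool coordinates, whose origin is the TCP and whose axes are the flange's). Camera axes: x right, y up, looking along -z (the intrinsics and any distortion apply to the point x, -y, -z); pixel columns grow to the right and rows downward; lengths in m; the calibration is good to about 2 mm. A picture is of the moment at which its call begins: read the wrist's pose just before it. calibration takes no time and is no camera call.
- bot.finish_job(): hands the job in; it is judged then, once.
The state is a dict: "time": time; "q": joint angles; "joint_vel": joint speeds; "joint_torque": joint torques, N m; "tool_pos": TCP position; "tcp_rot": TCP orientation; "wrist_force": force on the tool from outside, world axes, zero at the start; "torque": the same for the moment, N m; "width": opening from 0.0 (shut) to 1.0 (fully open); "grip_force": force on a finger pad.
Only numpy, scipy, OpenCV 4.12 (cv2) and the standard library are available. Lean on these libraries where they do the work, as an engineer would, in place of code of your own. Each camera call takes 0.05 s, during which the arm holds its last target. There are 200 camera calls.

## Working session

There is one attempt and no reset: what is moved stays moved. The work goes in short steps, Python scripts to look and compute and a tool call to move; the robot and the scene stay as the last step left them, time stands still between calls to the robot, and variables do not carry over. Pictures are saved under pics/ and viewed, at most 15 in all, crops included, and the job is handed in when it is done.

Besides the shell and the picture viewer there is one more tool, called after ">>>" as name(argument=value, ...), one argument or row to a line, values as JSON. step_arm: Moves the arm, as the interface text tells. Its arguments: {"type":"object","properties":{"motion":{"type":"array","items":{"type":"array","items":{"type":"number"}}},"force":{"type":"number"}},"required":["motion"]}

```bash
mkdir -p pics; ls
cat > h.py <<'E'
import numpy as np, cv2
from scipy.spatial.transform import Rotation as R
from workcell import bot
def cam(n):
    s=bot.read_state(); im,d=bot.read_camera(n); c=bot.calibration(n)
    K=np.array(c["mtx"])
    if n=="wrist":
        T=np.eye(4);T[:3,:3]=R.from_rotvec(s["tcp_rot"]).as_matrix();T[:3,3]=s["tool_pos"]
        T=T@np.array(c["T_tool_cam"])
    else:
        o=np.array(c["orientation"]);T=np.eye(4);T[:3,:3]=o if o.shape==(3,3) else R.from_rotvec(o).as_matrix();T[:3,3]=c["origin"]
    return im,d,K,T
def cloud(d,K,T):
    v,u=np.indices(d.shape)
    P=np.stack([(u-K[0,2])/K[0,0]*d,-(v-K[1,2])/K[1,1]*d,-d],-1)
    P=P@T[:3,:3].T+T[:3,3]; P[d==0]=np.nan
    return P
def save(im,n): cv2.imwrite("pics/"+n,im[:,:,::-1])
E
python3 - <<'E'
from h import *
for n in("scene","top"):
    im,d,K,T=cam(n);save(im,n+"0.png");print(n,K.tolist(),T.round(3).tolist(),(d>0).mean())
    np.savez(n+"0.npz",im=im,P=cloud(d,K,T))
    print({k:v for k,v in bot.calibration(n).items() if k not in("mtx","origin")})
print(bot.calibration("wrist"));print(bot.read_state())
E
```

```text
pics
scene [[488.840308378293, 0.0, 280.9839768354631], [0.0, 488.840308378293, 211.79203927290584], [0.0, 0.0, 1.0]] [[0.555, -0.47, 0.686, 1.326], [0.832, 0.315, -0.458, -0.56], [-0.001, 0.825, 0.566, 0.859], [0.0, 0.0, 0.0, 1.0]] 0.9960459183673469
{'orientation': array([0.88740722, 0.47523854, 0.90102278])}
top [[436.1423835668095, 0.0, 287.3397524886498], [0.0, 436.1423835668095, 208.7943442063478], [0.0, 0.0, 1.0]] [[-0.002, 0.986, -0.166, 0.267], [-1.0, -0.004, -0.01, 0.004], [-0.01, 0.166, 0.986, 1.364], [0.0, 0.0, 0.0, 1.0]] 0.9960544217687075
{'orientation': array([ 0.13898575, -0.12351102, -1.56960344])}
{'mtx': array([[307.21707634,   0.        , 279.16754608],
       [  0.        , 307.21707634, 214.9400625 ],
       [  0.        ,   0.        ,   1.        ]]), 'T_tool_cam': array([[-1.92286927e-04,  9.45128314e-01,  3.26699301e-01,
         8.33414401e-02],
       [ 9.99999754e-01, -3.85542484e-05,  7.00110441e-04,
        -8.52630075e-04],
       [ 6.74289846e-04,  3.26699355e-01, -9.45128074e-01,
        -1.41773594e-01],
       [ 0.00000000e+00,  0.00000000e+00,  0.00000000e+00,
         1.00000000e+00]])}
{'time': 0.1, 'q': array([ 1.28309621e+00,  2.64725800e-01,  1.60521635e+00, -2.36179046e-06,
        1.27371257e+00, -3.68964490e-02]), 'joint_vel': array([-0.00033849, -0.00205869, -0.00354195, -0.00207273, -0.00088222,
       -0.00201413]), 'joint_torque': array([ 2.65132825e-03, -5.16701996e+01, -3.68597567e+01, -1.01404344e-04,
        6.32130614e-03,  1.47464692e-05]), 'tool_pos': array([0.16733793, 0.6532544 , 0.23006558]), 'tcp_rot': array([-0.39288707, -3.11659341,  0.00319675]), 'wrist_force': array([-0.53730537,  0.25572821,  0.18684838]), 'torque': array([-0.03589146, -0.0478864 , -0.0343241 ]), 'grip_force': 0.0, 'width': 1.0013192033680198}
```

View pics/scene0.png

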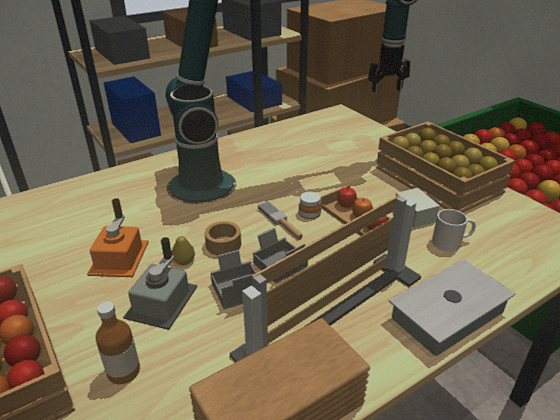

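View pics/top0.png

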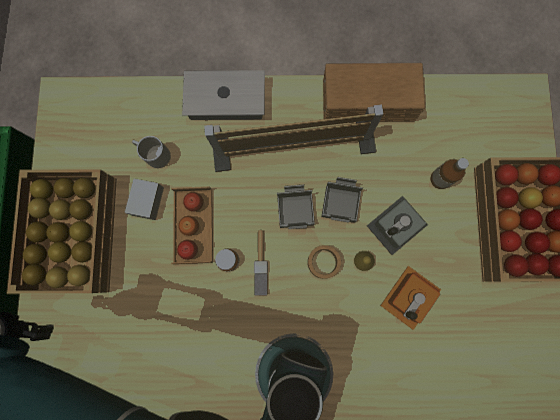

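Two bins stand between the robot and the rack: scene (235,285) and (278,255), top (297,208) and (342,200). The rack runs top (217,150)–(370,130). The grey crank is at top (400,222), the orange decoy at (412,297), and the apples are at (190,200), (187,225) and (187,249). Next I'll zoom in and measure.

Run:
```python
from h import *
t=np.load("top0.npz");im=t["im"];P=t["P"]
c=im[95:285,170:430];c=cv2.convertScaleAbs(cv2.resize(c,None,fx=3,fy=3,interpolation=cv2.INTER_CUBIC),alpha=1.5)
save(c,"crop0.png")
def reg(r0,r1,c0,c1,zlo,zhi):
    Q=P[r0:r1,c0:c1].reshape(-1,3);m=(Q[:,2]>zlo)&(Q[:,2]<zhi);return Q[m]
for n,a in {"b1":(180,235,272,320),"b2":(172,228,318,368)}.items():
    for lo,hi in((.003,.012),(.025,.045),(.05,.065),(.065,.08),(.08,.11)):
        Q=reg(*a,lo,hi)
        if len(Q)>4:
            r=cv2.minAreaRect((Q[:,:2]*1000).astype(np.float32));print(n,lo,len(Q),np.round(Q.mean(0),3),[np.round(x,1) for x in r])
# rack top
for lo,hi in((.2,.216),(.216,.225),(.225,.3)):
    Q=reg(95,175,205,390,lo,hi);print("rack",lo,len(Q),Q.mean(0).round(3),[np.round(x,1) for x in cv2.minAreaRect((Q[:,:2]*1000).astype(np.float32))])
Q=reg(195,255,365,430,.14,.17);print("handle",len(Q),Q.mean(0).round(4),Q[:,2].max())
Q=reg(195,255,365,430,.06,.08);print("gbox",len(Q),[np.round(x,1) for x in cv2.minAreaRect((Q[:,:2]*1000).astype(np.float32))])
Q=reg(195,255,365,430,.08,.125);print("arm",len(Q),[np.round(x,1) for x in cv2.minAreaRect((Q[:,:2]*1000).astype(np.float32))])
hsv=cv2.cvtColor(im,cv2.COLOR_RGB2HSV)
for n,a in {"a1":(190,212,178,205),"a2":(214,238,175,202),"a3":(240,262,175,202)}.items():
    Q=reg(*a,.05,.07);print(n,len(Q),Q.mean(0).round(3),Q[:,2].max())
Q=reg(185,266,170,216,.034,.046);print("tray",[np.round(x,1) for x in cv2.minAreaRect((Q[:,:2]*1000).astype(np.float32))])
```

```text
b1 0.003 570 [ 0.497 -0.008  0.005] [array([503.2,  -8.7]), array([150. , 173.7]), np.float64(89.8)]
b1 0.025 175 [ 0.49  -0.008  0.035] [array([489.9,  -8.3]), array([ 97.8, 108. ]), np.float64(4.8)]
b1 0.05 66 [ 0.502 -0.007  0.058] [array([497.7, -17.7]), array([113.9, 100.9]), np.float64(19.4)]
b1 0.065 179 [ 0.506 -0.006  0.071] [array([489.5,  -7.2]), array([124.7, 103.5]), np.float64(4.1)]
b1 0.08 47 [ 0.549 -0.003  0.092] [array([496.1,  -1.8]), array([ 56.9, 122.6]), np.float64(89.6)]
b2 0.003 598 [ 0.518 -0.155  0.005] [array([ 527.1, -158.2]), array([156.3, 177.9]), np.float64(89.3)]
b2 0.025 185 [ 0.512 -0.151  0.035] [array([ 511.1, -150.3]), array([108.,  98.]), np.float64(79.9)]
b2 0.05 65 [ 0.534 -0.153  0.059] [array([ 513. , -158.3]), array([110.6,  98. ]), np.float64(1.3)]
b2 0.065 185 [ 0.528 -0.154  0.071] [array([ 509.8, -151.9]), array([104.7, 125.6]), np.float64(82.1)]
b2 0.08 49 [ 0.567 -0.158  0.092] [array([ 522.8, -134.4]), array([ 55.6, 130.1]), np.float64(61.6)]
rack 0.2 357 [0.692 0.    0.209] [array([706.2,  -3.3]), array([ 35.9, 495.4]), np.float64(6.8)]
rack 0.216 356 [ 0.7   -0.004  0.22 ] [array([706.9,  -3.4]), array([ 36.5, 494.5]), np.float64(6.7)]
rack 0.225 583 [ 0.694 -0.004  0.234] [array([702.3,  -5.7]), array([ 28.1, 443.9]), np.float64(7.0)]
handle 44 [ 0.4115 -0.2809  0.1516] 0.1582226686744248
gbox 919 [array([ 416. , -290.4]), array([ 99.6, 203.5]), np.float64(39.1)]
arm 254 [array([ 434.2, -308.6]), array([48.6, 92.9]), np.float64(33.5)]
a1 213 [0.516 0.308 0.056] 0.06961042622117275
a2 207 [0.441 0.32  0.056] 0.06906224875367362
a3 220 [0.369 0.321 0.057] 0.06769953204084178
tray [array([444.6, 314.9]), array([236. , 118.7]), np.float64(2.3)]
```

View pics/crop0.png

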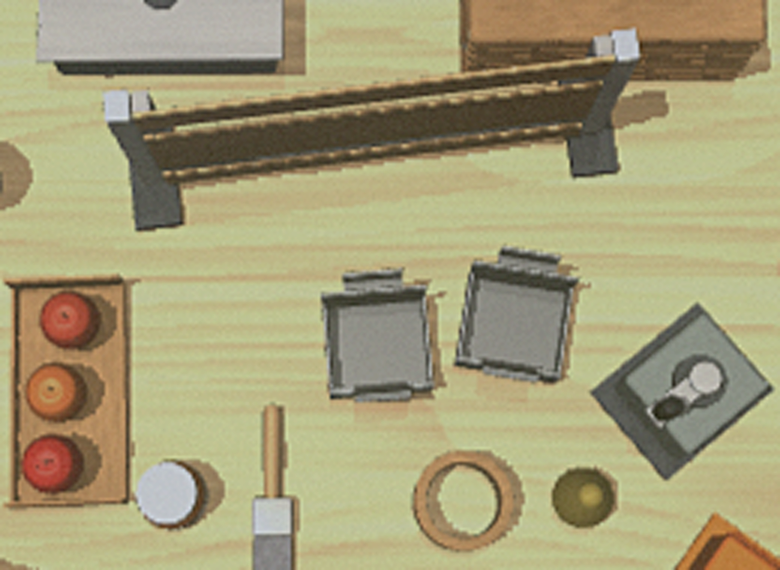

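Both bins have their hooks towards the rack (crop: tabs at (375,398) and (505,375), hooks at (372,278) and (530,260)). Bin1 is at about (0.490, -0.008) with yaw 4.8°, bin2 at (0.511, -0.150) with yaw -10°, and the rack yaw is about 7°. The tool stays vertical, so I'll grip each tab by its side edges and let the bin pivot in the pads.

```bash
cat >> h.py <<'E'
def plan(p,yaw,q=None):
    "tool shift (cm) and twist (deg) to TCP p with tool y at yaw+90 deg (i.e. tool -x along yaw)"
    s=bot.read_state();M=R.from_rotvec(s["tcp_rot"]).as_matrix()
    d=M.T@(np.array(p)-s["tool_pos"])*100
    ty=np.degrees(np.arctan2(M[1,1],M[0,1]))
    tw=-((yaw+90-ty+180)%360-180)
    print("shift",d.round(2),"twist",round(tw,1),"| tcp",s["tool_pos"].round(4),"yaw",round(ty-90,1),"tilt",np.degrees(np.arccos(-M[2,2])).round(2),"F",s["wrist_force"].round(1),"grip",round(s["grip_force"],1),"w",round(s["width"]*85.4,1),"t",s["time"])
def frame(p,yaw,o): 
    c,s=np.cos(np.radians(yaw)),np.sin(np.radians(yaw));return np.array([p[0]+c*o[0]-s*o[1],p[1]+s*o[0]+c*o[1],p[2]+o[2]])
E
python3 - <<'E'
from h import *
P=np.load("top0.npz")["P"]
a=np.radians(7)
Q=P[95:175,205:390].reshape(-1,3);Q=Q[np.isfinite(Q).all(1)]
for lo,hi in((.205,.23),(.1,.165)):
    q=Q[(Q[:,2]>lo)&(Q[:,2]<hi)];yl=-q[:,0]*np.sin(a)+(q[:,1])*np.cos(a)+.0
    m=(abs(yl+.09)<.19)&(q[:,0]>.62)&(q[:,0]<.76);q=q[m]
    A=np.c_[q[:,1],np.ones(len(q))]
    for _ in range(6):
        k=np.linalg.lstsq(A,q[:,0],rcond=None)[0];r=q[:,0]-A@k;mm=abs(r)<max(.003,2*r.std());q,A=q[mm],A[mm]
    print(lo,len(q),k,np.degrees(np.arctan(k[0])),r.std())
# upright tops
q=Q[(Q[:,2]>.21)&(Q[:,2]<.228)]
for s in(1,-1):
    w=q[(s*q[:,1]>.215)];print("upright",len(w),w.mean(0).round(4),w.min(0).round(3),w.max(0).round(3))
q=Q[(Q[:,2]>.23)&(Q[:,2]<.245)];print("slat top ends",q[q[:,1].argmin()],q[q[:,1].argmax()],np.percentile(q[:,2],90))
plan(frame([.490,-.0083,.13],4.8,[-.057,0,0]),4.8)
E
```

```text
0.205 445 [-0.11964398  0.69022031] -6.822663831566372 0.0008232606679498384
0.1 922 [-0.11982586  0.6903348 ] -6.83293710523773 0.0008259791081448822
upright 98 [0.6802 0.231  0.2185] [0.665 0.219 0.211] [0.696 0.242 0.224]
upright 102 [ 0.735  -0.2353  0.2188] [ 0.716 -0.25   0.211] [ 0.754 -0.216  0.227]
slat top ends [ 0.72794549 -0.22210217  0.23208242] [0.68173022 0.21421249 0.23232611] 0.2387985918418204
shift [-42.29 -57.93  10.12] twist -19.2 | tcp [0.1673 0.6533 0.2301] yaw -14.4 tilt 0.12 F [-0.5  0.3  0.2] grip 0.0 w 85.5 t 0.1
```

>>> step_arm(
  motion=[
    [8.5,-42.3,-57.9,10.1,-19.2],
    [8.5,-42.3,-57.9,10.1,-19.2],
    [8.5,-42.3,-57.9,10.1,-19.2],
    [8.5,-42.3,-57.9,10.1,-19.2],
    [8.5,-42.3,-57.9,10.1,-19.2],
    [8.5,-42.3,-57.9,10.1,-19.2],
    [8.5,-42.3,-57.9,10.1,-19.2],
    [8.5,-42.3,-57.9,10.1,-19.2],
    [8.5,-42.3,-57.9,10.1,-19.2],
    [8.5,-42.3,-57.9,10.1,-19.2],
    [8.5,-42.3,-57.9,10.1,-19.2],
    [8.5,-42.3,-57.9,10.1,-19.2],
    [8.5,-42.3,-57.9,10.1,-19.2],
    [8.5,-42.3,-57.9,10.1,-19.2],
    [8.5,-42.3,-57.9,10.1,-19.2],
    [8.5,-42.3,-57.9,10.1,-19.2],
    [8.5,-42.3,-57.9,10.1,-19.2],
    [8.5,-42.3,-57.9,10.1,-19.2],
  ],
)

```text
time: 1.9
tool_pos: [0.433, -0.0111, 0.1301]
tcp_rot: [0.133, -3.138, -0.001]
wrist_force: [0.3, 0.6, -0.2]
width: 0.995
grip_force: 0.0
```

Run:
```python
from h import *
plan(frame([.490,-.0083,.042],4.8,[-.057,0,0]),4.8)
im,d,K,T=cam("wrist");save(im,"w1.png");P=cloud(d,K,T).reshape(-1,3)
np.save("w1.npy",P)
c,s=np.cos(np.radians(4.8)),np.sin(np.radians(4.8))
L=np.c_[(P[:,0]-.490)*c+(P[:,1]+.0083)*s,-(P[:,0]-.490)*s+(P[:,1]+.0083)*c,P[:,2]]
for lo,hi in((.03,.045),(.05,.06),(.06,.07),(.07,.08),(.085,.1)):
  for x0,x1 in((-.09,-.03),(.03,.09)):
    m=(L[:,2]>lo)&(L[:,2]<hi)&(L[:,0]>x0)&(L[:,0]<x1)&(abs(L[:,1])<.07)
    if m.sum()>5: print(lo,x0,m.sum(),np.percentile(L[m],[2,50,98],axis=0).round(4).tolist())
```

```text
shift [-0.01 -0.2   8.81] twist 0.1 | tcp [ 0.433  -0.0111  0.1301] yaw 4.9 tilt 0.05 F [ 0.3  0.6 -0.2] grip 0.0 w 85.0 t 1.9
0.03 -0.09 773 [[-0.0513, -0.0531, 0.0303], [-0.0471, 0.0048, 0.0379], [-0.0314, 0.0529, 0.0426]]
0.03 0.03 1399 [[0.033, -0.053, 0.0305], [0.0481, -0.0002, 0.037], [0.0491, 0.0522, 0.0447]]
0.05 0.03 1008 [[0.0472, -0.0522, 0.0502], [0.0482, -0.001, 0.055], [0.0492, 0.0512, 0.0598]]
0.06 -0.09 17 [[-0.0612, 0.0088, 0.0677], [-0.0608, 0.0198, 0.0689], [-0.0604, 0.0253, 0.0698]]
0.06 0.03 2090 [[0.0473, -0.051, 0.0603], [0.049, -0.0005, 0.0685], [0.0616, 0.0501, 0.0699]]
0.07 -0.09 933 [[-0.0623, -0.0264, 0.0717], [-0.0592, -0.0007, 0.0754], [-0.0551, 0.0264, 0.0772]]
0.07 0.03 771 [[0.0498, -0.0299, 0.07], [0.0611, -0.0009, 0.0747], [0.0623, 0.0282, 0.0798]]
0.085 0.03 9 [[0.0598, -0.0037, 0.085], [0.0606, -0.0, 0.0853], [0.0616, 0.0054, 0.0863]]
```

View pics/w1.png

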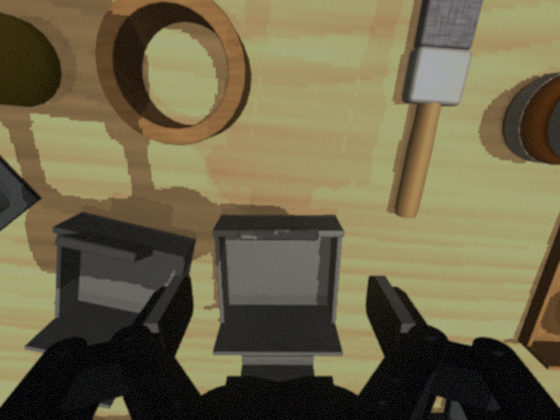

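The wrist view shows bin1's tab at (278,225), midway between the fingers at about (175,330) and (385,330). The cloud puts bin1 within 1 mm of my estimate. I'll descend and close on the tab edges.

>>> step_arm(
  motion=[
    [8.5,0,-0.2,5,0],
    [8.5,0,-0.2,8.8,0],
    [8.5,0,-0.2,8.8,0],
    [8.5,0,-0.2,8.8,0],
    [5,0,-0.2,8.8,0],
    [5,0,-0.2,8.8,0],
    [5,0,-0.2,8.8,0],
    [5,0,-0.2,8.8,0],
    [5,0,-0.2,8.8,0],
  ],
  force=20,
)

```text
time: 2.85
tool_pos: [0.436, -0.0139, 0.0447]
tcp_rot: [-0.132, 3.134, -0.0]
wrist_force: [-0.3, 2.0, 7.6]
width: 0.655
grip_force: 21.3
```

>>> step_arm(
  motion=[
    [5,0,0,-1,0],
    [5,0,0,-3,0],
    [5,0,0,-5,0],
    [5,0,0,-7,0],
    [5,0,0,-9,0],
    [5,0,0,-11,0],
    [5,0,0,-13,0],
    [5,0,0,-13,0],
  ],
)

```text
time: 3.65
tool_pos: [0.4359, -0.0143, 0.1759]
tcp_rot: [-0.132, 3.132, -0.002]
wrist_force: [0.8, -0.8, -2.0]
width: 0.655
grip_force: 22.3
```

```bash
cat >> h.py <<'E'
def look(n):
    "side-view profile of the bin in the tool's vertical plane from scene+top clouds, in (fore, up) mm from the TCP"
    s=bot.read_state();M=R.from_rotvec(s["tcp_rot"]).as_matrix()
    ims=[]
    for c in("scene","top"):
        im,d,K,T=cam(c);P=cloud(d,K,T);L=(P-s["tool_pos"])@M  # tool frame
        L=L*1000;fore=-L[...,0];up=-L[...,2]
        m=(abs(L[...,1])<75)&(fore>-40)&(fore<190)&(up>-140)&(up<110)
        ims.append(np.c_[fore[m],up[m],L[...,1][m]])
    A=np.full((500,460,3),255,np.uint8)
    for q,col in zip(ims,((0,0,255),(255,0,0))):
        for f,u,y in q: cv2.circle(A,(int((f+40)*2),int((110-u)*2)),1,col,-1)
    cv2.circle(A,(80,220),4,(0,160,0),-1)
    cv2.imwrite("pics/"+n,A); return ims
E
python3 - <<'E'
from h import *
plan([.43,-.013,.17],4.8)
look("p1.png")
im,d,K,T=cam("scene");c=im[150:330,150:390];save(cv2.convertScaleAbs(cv2.resize(c,None,fx=1.9,fy=1.9),alpha=1.5),"s1.png")
a=cv2.imread("pics/p1.png");b=cv2.imread("pics/s1.png");b=cv2.resize(b,(340,255));C=np.full((500,800,3),255,np.uint8);C[:,:460]=a;C[:255,460:]=b;cv2.imwrite("pics/c1.png",C)
E
```

```text
shift [0.58 0.18 0.58] twist 0.0 | tcp [ 0.4359 -0.0143  0.1759] yaw 4.8 tilt 0.38 F [ 0.8 -0.8 -2. ] grip 22.3 w 55.9 t 3.65
```

View pics/c1.png

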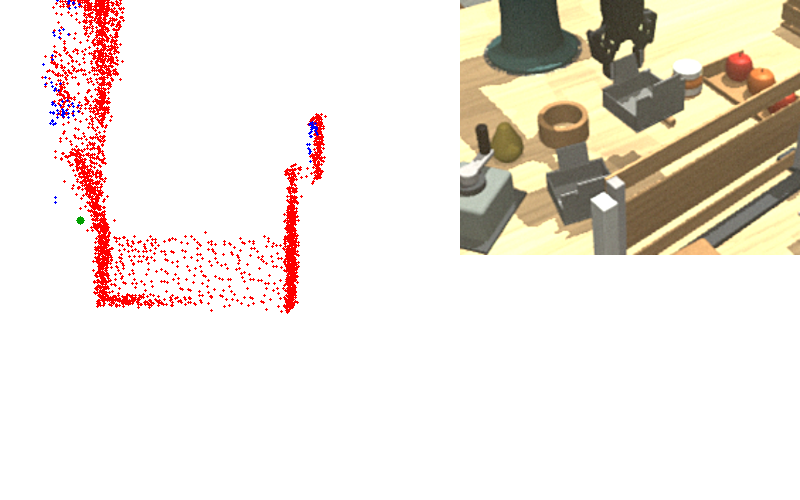

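The profile shows bin1 held level, with its underside 43 mm below the TCP and its back face 106 mm ahead. The light grip holds the bin's weight against turning. A few vertical jerks should let it swing front-up under gravity.

>>> step_arm(
  motion=[
    [5,0,0,-5,0],
    [5,0,0,0,0],
    [5,0,0,-5,0],
    [5,0,0,0,0],
    [5,0,0,-5,0],
    [5,0,0,0,0],
    [5,0,0,-5,0],
    [5,0,0,0,0],
    [5,0,0,0,0],
  ],
  force=20,
)

```text
time: 4.7
tool_pos: [0.4272, -0.0134, 0.1648]
tcp_rot: [0.132, -3.125, -0.003]
wrist_force: [-2.0, 0.1, -3.6]
width: 0.65
grip_force: 24.5
```

```bash
cat >> h.py <<'E'
def tilt(save=None):
    "bin pose in hand: line fit to back wall / floor rims from scene cloud"
    ims=look(save or "tmp.png");q=ims[0];q=q[(q[:,0]>15)&(abs(q[:,2])<56)]
    r=q[q[:,0]>70];print("far pts",len(r),"up range",np.percentile(r[:,1],[1,99]).round(1),"fore",np.percentile(r[:,0],[1,99]).round(1))
    # dominant line: back wall face by hough-like angle histogram
    best=max(((lambda h:(h[0].max(),th,h[1][h[0].argmax()]+1))(np.histogram(r[:,0]*np.cos(th)-r[:,1]*np.sin(th),bins=np.arange(-60,180,2))) for th in np.radians(np.arange(-15,75,1))),key=lambda t:t[0])
    print("tilt",np.degrees(best[1]).round(1),"offset",best[2],"n",best[0])
E
python3 - <<'E'
from h import *
plan([.43,-.013,.17],4.8)
tilt("p2.png")
E
```

```text
shift [-0.28  0.02 -0.52] twist 0.0 | tcp [ 0.4272 -0.0134  0.1648] yaw 4.8 tilt 0.81 F [-2.   0.1 -3.6] grip 24.5 w 55.5 t 4.7
far pts 221 up range [-57.  -17.5] fore [ 71.2 113.2]
tilt 33.0 offset 105 n 54
```

Run:
```python
from h import *
plan([.43,-.013,.17],4.8)
tilt("p3.png")
```

```text
shift [0.19 0.1  0.04] twist 0.0 | tcp [ 0.432  -0.0138  0.1704] yaw 4.8 tilt 0.27 F [ 0.5 -0.5 -1.6] grip 24.5 w 55.7 t 4.8
far pts 226 up range [-59.6 -17.7] fore [ 70.7 113.9]
tilt 32.0 offset 105 n 64
```

View pics/p3.png

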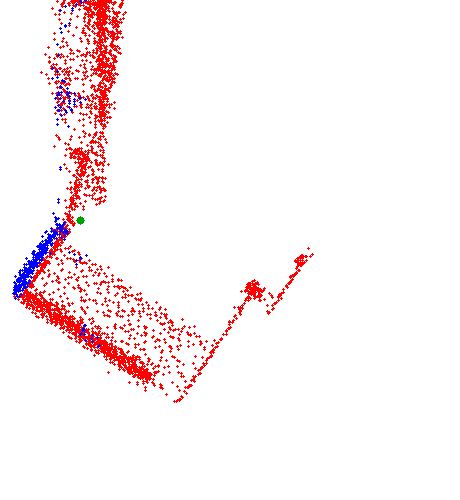

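The bin is now tilted about 34° front-up: back wall from (178,402) to (255,290), lip from (268,313) to (310,250). The hook root is at (+85.5, -37) mm from the TCP, and the pivot is 26 mm above the TCP. Next I'll work out the moves to the slot.

```bash
cat >> h.py <<'E'
S=[.6907,-.003,.175];SY=6.83
def slot(x,y,z): # mm in slot frame -> world
    return frame(S,SY,np.array([x,y,z])/1000)
def inslot():
    s=bot.read_state();c,n=np.cos(np.radians(SY)),np.sin(np.radians(SY));d=(s["tool_pos"]-S)*1000
    return np.round([c*d[0]+n*d[1],-n*d[0]+c*d[1],d[2]],1)
E
python3 - <<'E'
from h import *
plan(slot(-131,0,36.6),SY)
E
```

```text
shift [-12.5   -1.51  -3.8 ] twist -2.0 | tcp [ 0.4349 -0.0141  0.1734] yaw 4.8 tilt 0.09 F [-0.2  0.5 -2.9] grip 24.5 w 55.8 t 4.9
```

>>> step_arm(
  motion=[
    [5,-1,-0.1,-0.5,-0.5],
    [5,-3,-0.4,-1.5,-1],
    [5,-5,-0.7,-2.5,-1.5],
    [5,-7,-1,-3.5,-2],
    [5,-9,-1.2,-3.8,-2],
    [5,-11,-1.4,-3.8,-2],
    [5,-12,-1.5,-3.8,-2],
    [5,-12.5,-1.5,-3.8,-2],
    [5,-12.5,-1.5,-3.8,-2],
    [5,-12.5,-1.5,-3.8,-2],
    [5,-12.5,-1.5,-3.8,-2],
  ],
)

```text
time: 6.0
tool_pos: [0.5588, -0.0184, 0.2102]
tcp_rot: [0.187, -3.135, -0.0]
wrist_force: [0.9, 0.5, -2.9]
width: 0.649
grip_force: 24.5
```

Run:
```python
from h import *
plan(slot(-131,0,36.6),SY);print(inslot())
tilt("p4.png")
```

```text
shift [-0.18 -0.04 -0.14] twist 0.0 | tcp [ 0.5588 -0.0184  0.2102] yaw 6.8 tilt 0.04 F [ 0.9  0.5 -2.9] grip 24.5 w 55.4 t 6.0
[-132.8    0.4   35.2]
far pts 1682 up range [-127.4   28.8] fore [133.7 140.1]
tilt -1.0 offset 137 n 891
```

View pics/p4.png

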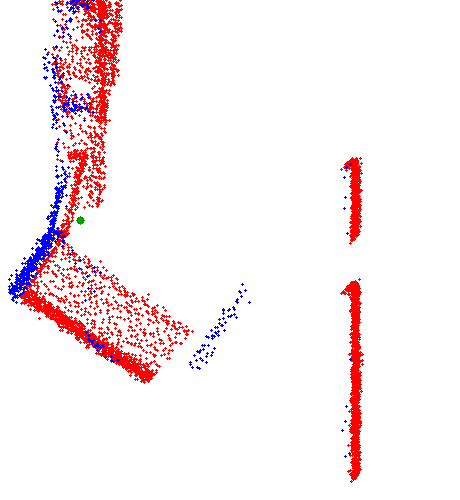

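The slats appear at fore +133 mm, with the gap at (350,240–280). The bin is tilted about 33° and the hook root is 48 mm short of the slot. Now I'll thread the lip in.

>>> step_arm(
  motion=[
    [5,-0.8,0,-0.4,0],
    [5,-1.6,0,-0.4,0],
    [5,-2.2,0,-0.4,0],
    [5,-2.8,0,-0.4,0],
    [5,-2.8,0,-0.4,0],
    [5,-3.2,0,-0.8,0],
    [5,-3.4,0,-1.1,0],
    [5,-3.6,0,-1.3,0],
    [5,-4.0,0,-1.6,0],
    [5,-4.0,0,-1.6,0],
    [5,-4.4,0,-1.5,0],
    [5,-4.7,0,-1.3,0],
    [5,-4.7,0,-1.1,0],
    [5,-4.7,0,-0.9,0],
    [5,-4.7,0,-0.9,0],
  ],
)

```text
time: 7.6
tool_pos: [0.6058, -0.0128, 0.2185]
tcp_rot: [0.187, -3.135, -0.0]
wrist_force: [0.0, 1.3, -3.0]
width: 0.652
grip_force: 24.5
```

Run:
```python
from h import *
plan(slot(-85.5,0,44),SY);print(inslot())
look("p5.png")
```

```text
shift [ 0.01 -0.04 -0.05] twist 0.0 | tcp [ 0.6058 -0.0128  0.2185] yaw 6.8 tilt 0.07 F [ 0.   1.3 -3. ] grip 24.5 w 55.6 t 7.6
[-85.4   0.4  43.5]
```

View pics/p5.png

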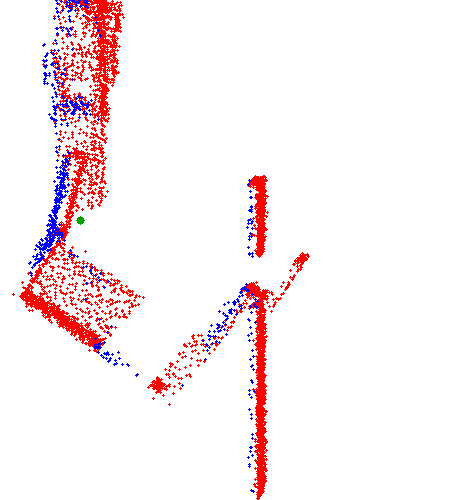

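The lip is up behind the upper slat (lip from (270,310) to (303,257), upper slat at x=260) and there is no contact force. Now I'll rotate the front down about the slot edge.

>>> step_arm(
  motion=[
    [5,0.4,0,0.9,0],
    [5,0.8,0,1.8,0],
    [5,1.2,0,2.7,0],
    [5,1.6,0,3.6,0],
    [5,1.8,0,4.4,0],
    [5,1.9,0,5.2,0],
    [5,1.9,0,5.2,0],
  ],
)

```text
time: 8.4
tool_pos: [0.5862, -0.0151, 0.1656]
tcp_rot: [0.187, -3.133, -0.0]
wrist_force: [-0.1, 0.6, 0.3]
width: 0.646
grip_force: 24.4
```

Run:
```python
from h import *
plan(slot(-105,0,-21),SY);print(inslot())
look("p6.png")
```

```text
shift [-0.02 -0.04  1.16] twist -0.0 | tcp [ 0.5862 -0.0151  0.1656] yaw 6.8 tilt 0.16 F [-0.1  0.6  0.3] grip 24.4 w 55.1 t 8.4
[-105.2    0.4   -9.4]
```

View pics/p6.png

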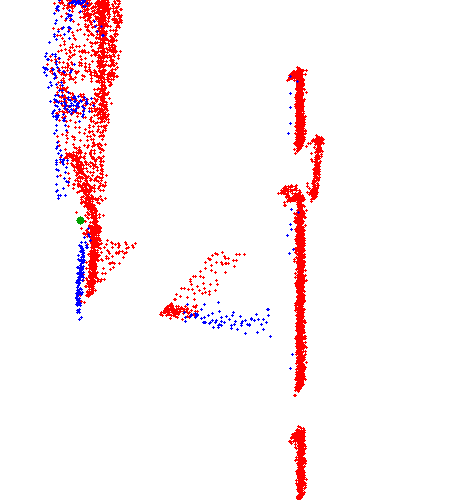

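It's nearly level, with the lip behind the upper slat at (317,165). I'll seat it, push it home and release.

>>> step_arm(
  motion=[
    [5,0,0,0.6,0],
    [5,0,0,1.2,0],
    [5,0,0,1.4,0],
    [5,-0.3,0,1.4,0],
    [5,-0.3,0,1.4,0],
    [5,-0.3,0,1.4,0],
  ],
)

```text
time: 9.1
tool_pos: [0.5858, -0.0148, 0.1523]
tcp_rot: [0.187, -3.126, -0.001]
wrist_force: [-14.3, 0.0, 7.5]
width: 0.651
grip_force: 25.4
```

Run:
```python
from h import *
plan(slot(-105,0,-21),SY);print(inslot())
look("p7.png")
```

```text
shift [-0.06 -0.08 -0.17] twist 0.0 | tcp [ 0.5858 -0.0148  0.1523] yaw 6.9 tilt 0.6 F [-14.3   0.    7.5] grip 25.4 w 55.6 t 9.1
[-105.6    0.8  -22.7]
```

View pics/p7.png

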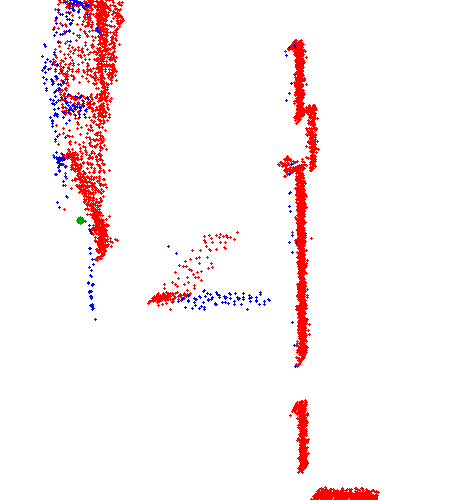

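It's seated level: the floor line at row 298 is flat, and pushing gives 14 N back against the slat. Release and back off.

>>> step_arm(
  motion=[
    [5,0.2,0,-0.2,0],
    [8.5,0.2,0,-0.2,0],
    [8.5,0.2,0,-0.2,0],
    [8.5,0.2,0,-0.2,0],
    [8.5,0.3,0,-3,0],
    [8.5,0.5,0,-7,0],
    [8.5,1,0,-10,0],
    [8.5,1,0,-10,0],
  ],
)

```text
time: 10.0
tool_pos: [0.5839, -0.0162, 0.2597]
tcp_rot: [-0.187, 3.125, -0.002]
wrist_force: [0.1, -0.5, 0.4]
width: 0.996
grip_force: 0.0
```

```bash
cat >> h.py <<'E'
def hung(y0):
    s=[];
    im,d,K,T=cam("top");P=cloud(d,K,T).reshape(-1,3)
    c,n=np.cos(np.radians(SY)),np.sin(np.radians(SY));D=(P-S)*1000
    L=np.c_[c*D[:,0]+n*D[:,1],-n*D[:,0]+c*D[:,1],D[:,2]]
    B=L[(abs(L[:,1]-y0)<42)&(L[:,0]>-92)&(L[:,0]<-10)&(abs(L[:,2]+62)<14)]
    k=np.linalg.lstsq(np.c_[B,np.ones(len(B))][:,[0,1,3]],B[:,2],rcond=None)[0]
    print("floor n",len(B),"slopes deg",np.degrees(np.arctan(k[:2])).round(2),"z at -50",(k[0]*-50+k[1]*y0+k[2]).round(1),"(home -62)")
    W=L[(abs(L[:,1]-y0)<70)&(L[:,0]>-112)&(L[:,0]<-95)&(abs(L[:,2]+27)<8)];print("front x",np.percentile(W[:,0],[5,50,95]).round(1),"y",np.percentile(W[:,1],[2,98]).round(1))
    return L,P
E
python3 - <<'E'
from h import *
L,P=hung(0)
r=P
def rect(m,t):
    Q=P[m];print(t,len(Q),[np.round(x,1) for x in cv2.minAreaRect((Q[:,:2]*1000).astype(np.float32))])
near=(abs(P[:,0]-.511)<.09)&(abs(P[:,1]+.15)<.085)
rect(near&(P[:,2]>.025)&(P[:,2]<.045),"bin2")
plan(frame([.511,-.1503,.13],-10,[-.057,0,0]),-10)
E
```

```text
floor n 207 slopes deg [1.71 0.29] z at -50 -65.2 (home -62)
front x [-101.8  -98.7  -95.4] y [-52.6  51.9]
bin2 113 [array([ 509.4, -162.2]), array([84.9, 97.4]), np.float64(79.6)]
shift [ 14.25 -10.81  12.6 ] twist 16.8 | tcp [ 0.5827 -0.0161  0.2568] yaw 6.8 tilt 0.41 F [ 0.1 -0.1 -1.2] grip 0.0 w 84.7 t 10.05
```

>>> step_arm(
  motion=[
    [8.5,4,-3,0,4],
    [8.5,8,-6,2,9],
    [8.5,12,-9,6,14],
    [8.5,14.2,-10.8,10,16.8],
    [8.5,14.2,-10.8,12.6,16.8],
    [8.5,14.2,-10.8,12.6,16.8],
    [8.5,14.2,-10.8,12.6,16.8],
    [8.5,14.2,-10.8,12.6,16.8],
  ],
)

```text
time: 10.85
tool_pos: [0.4544, -0.1401, 0.1291]
tcp_rot: [0.272, 3.127, -0.001]
wrist_force: [0.2, 0.2, 1.0]
width: 0.993
grip_force: 0.0
```

Run:
```python
from h import *
im,d,K,T=cam("wrist");P=cloud(d,K,T).reshape(-1,3)
c0=(.511,-.1503);A=-10
c,s=np.cos(np.radians(A)),np.sin(np.radians(A))
L=np.c_[(P[:,0]-c0[0])*c+(P[:,1]-c0[1])*s,-(P[:,0]-c0[0])*s+(P[:,1]-c0[1])*c,P[:,2]]
for lo,hi,x0,x1 in((.03,.043,-.06,-.04),(.07,.08,-.09,-.03),(.05,.06,.03,.09),(.06,.07,.03,.06)):
    m=(L[:,2]>lo)&(L[:,2]<hi)&(L[:,0]>x0)&(L[:,0]<x1)&(abs(L[:,1])<.07)
    if m.sum()>5: print(lo,x0,m.sum(),np.percentile(L[m],[2,50,98],axis=0).round(4).tolist(), "slope",np.degrees(np.arctan(np.polyfit(L[m][:,1],L[m][:,0],1)[0])).round(2))
plan(frame([.511,-.1503,.042],A,[-.057,0,0]),A)
im,d,K,T=cam("top");P=cloud(d,K,T).reshape(-1,3)
for nm,m in (("table",(abs(P[:,2])<.012)&(P[:,0]>.55)&(P[:,0]<.64)&(abs(P[:,1])<.2)),("b2floor",(abs(P[:,0]-.52)<.03)&(abs(P[:,1]+.15)<.04)&(abs(P[:,2]-.004)<.012))):
    Q=P[m]
    if len(Q)>10:
        k=np.linalg.lstsq(np.c_[Q[:,:2],np.ones(len(Q))],Q[:,2],rcond=None)[0];print(nm,len(Q),np.degrees(k[:2]).round(2),Q[:,2].mean().round(4))
hung(0)
```

```text
0.03 -0.06 706 [[-0.0495, -0.0527, 0.0303], [-0.0475, 0.001, 0.038], [-0.042, 0.0523, 0.0402]] slope -0.05
0.07 -0.09 876 [[-0.0623, -0.0267, 0.0728], [-0.0594, -0.0003, 0.0754], [-0.0557, 0.026, 0.0772]] slope -0.04
0.05 0.03 1022 [[0.0472, -0.0516, 0.0502], [0.0482, -0.0001, 0.0551], [0.0492, 0.0517, 0.0598]] slope -0.1
0.06 0.03 1996 [[0.0473, -0.0509, 0.0604], [0.0488, -0.0001, 0.0684], [0.0593, 0.0506, 0.0699]] slope -0.04
shift [ 0.03 -0.02  8.76] twist 0.1 | tcp [ 0.4548 -0.1401  0.1296] yaw -9.9 tilt 0.24 F [ 1.5  0.  -0.6] grip 0.0 w 85.0 t 10.9
table 2507 [-0.16 -0.03] -0.0009
floor n 704 slopes deg [ 2.14 -0.05] z at -50 -64.8 (home -62)
front x [-101.9  -98.9  -95.8] y [-52.5  51.6]
```

Bin1 hangs with about 2° of sag, which fits the 4 mm hook slack, and its wall is against the slat. Bin2's pose checks to within 1 mm, so I'll grip it the same way.

>>> step_arm(
  motion=[
    [8.5,0,0,5,0],
    [8.5,0,0,8.5,0],
    [8.5,0,0,8.5,0],
    [8.5,0,0,8.5,0],
    [5,0,0,8.5,0],
    [5,0,0,8.5,0],
    [5,0,0,8.5,0],
    [5,0,0,8.5,0],
    [5,0,0,8.5,0],
    [5,0,0,6.5,0],
    [5,0,0,4.5,0],
    [5,0,0,2.5,0],
    [5,0,0,0.5,0],
    [5,0,0,-1.5,0],
    [5,0,0,-3.5,0],
    [5,0,0,-4.5,0],
    [5,0,0,-4.5,0],
  ],
  force=20,
)

```text
time: 12.7
tool_pos: [0.4534, -0.1405, 0.1742]
tcp_rot: [0.273, 3.126, -0.002]
wrist_force: [0.3, -0.6, -2.7]
width: 0.65
grip_force: 22.5
```

>>> step_arm(
  motion=[
    [5,0,0,-5,0],
    [5,0,0,0,0],
    [5,0,0,-5,0],
    [5,0,0,0,0],
    [5,0,0,-5,0],
    [5,0,0,0,0],
    [5,0,0,-5,0],
    [5,0,0,0,0],
    [5,0,0,0,0],
    [5,0,0,0,0],
  ],
  force=20,
)

```text
time: 13.7
tool_pos: [0.4508, -0.1395, 0.1705]
tcp_rot: [-0.273, -3.126, -0.002]
wrist_force: [-1.0, -0.6, -1.2]
width: 0.652
grip_force: 23.6
```

Run:
```python
from h import *
plan(slot(-132,-135,36),SY)
tilt("p8.png")
```

```text
shift [-12.52   0.86  -4.1 ] twist -16.8 | tcp [ 0.4508 -0.1395  0.1705] yaw -10.0 tilt 0.25 F [-1.  -0.6 -1.2] grip 23.6 w 55.7 t 13.7
far pts 530 up range [-77.4  -2.6] fore [ 70.5 121. ]
tilt 25.0 offset 97 n 228
```

View pics/p8.png

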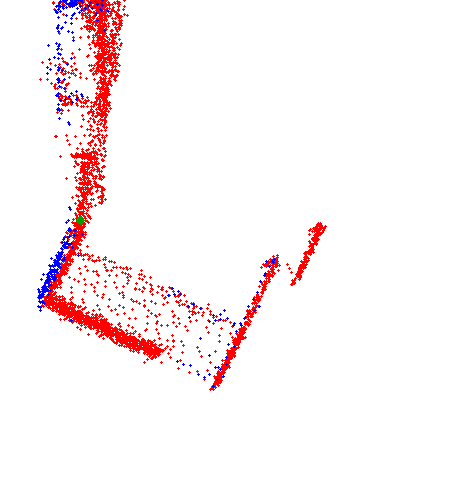

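Bin2 is tilted about 25° (back wall (215,388) to (275,260)). Two more jerks should do it.

>>> step_arm(
  motion=[
    [5,0,0,-5,0],
    [5,0,0,0,0],
    [5,0,0,-5,0],
    [5,0,0,0,0],
    [5,0,0,0,0],
    [5,0,0,0,0],
  ],
  force=20,
)

```text
time: 14.4
tool_pos: [0.4531, -0.1403, 0.1736]
tcp_rot: [0.273, 3.128, -0.001]
wrist_force: [0.6, 0.3, -1.4]
width: 0.653
grip_force: 23.8
```

Run:
```python
from h import *
plan(slot(-132,-135,36),SY)
tilt("p9.png")
```

```text
shift [-12.3    0.9   -3.72] twist -16.8 | tcp [ 0.4531 -0.1403  0.1736] yaw -10.0 tilt 0.07 F [ 0.6  0.3 -1.4] grip 23.8 w 55.8 t 14.4
far pts 320 up range [-64.7 -13.8] fore [ 71.8 117.7]
tilt 33.0 offset 107 n 102
```

>>> step_arm(
  motion=[
    [5,-1,0.1,-0.5,-1.5],
    [5,-3,0.2,-1.5,-4],
    [5,-5,0.4,-2.5,-7],
    [5,-7,0.5,-3.3,-10],
    [5,-9,0.7,-3.3,-13],
    [5,-11,0.8,-3.3,-16],
    [5,-12.2,0.9,-3.3,-16.8],
    [5,-12.2,0.9,-3.3,-16.8],
    [5,-12.2,0.9,-3.3,-16.8],
    [5,-12.2,0.9,-3.3,-16.8],
  ],
)

```text
time: 15.5
tool_pos: [0.5733, -0.1522, 0.2053]
tcp_rot: [0.186, -3.135, -0.0]
wrist_force: [-0.2, -0.1, -3.2]
width: 0.648
grip_force: 23.8
```

Run:
```python
from h import *
plan(slot(-133.3,-135,32),SY);print(inslot())
ims=look("p10.png")
```

```text
shift [-0.1  -0.08 -0.17] twist -0.0 | tcp [ 0.5733 -0.1522  0.2053] yaw 6.8 tilt 0.04 F [-0.2 -0.1 -3.2] grip 23.8 w 55.3 t 15.5
[-134.3 -134.2   30.3]
```

View pics/p10.png

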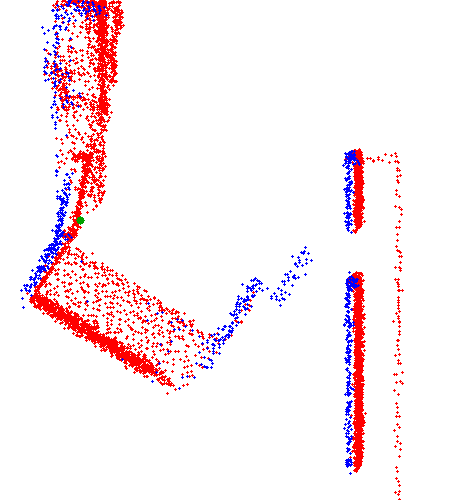

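Bin2's lip is at (275,298)–(308,248), its root is at about (+89, -35) mm and its tilt is about 33°. The gap in the slats is at (350,232–275). I'll thread it in the same way.

>>> step_arm(
  motion=[
    [5,-0.6,0,-0.5,0],
    [5,-1.3,0,-0.5,0],
    [5,-1.9,0,-0.5,0],
    [5,-2.5,0,-0.6,0],
    [5,-2.5,0,-0.6,0],
    [5,-2.9,0,-0.9,0],
    [5,-3.1,0,-1.2,0],
    [5,-3.3,0,-1.4,0],
    [5,-3.7,0,-1.7,0],
    [5,-3.7,0,-1.7,0],
    [5,-4.1,0,-1.6,0],
    [5,-4.4,0,-1.4,0],
    [5,-4.4,0,-1.2,0],
    [5,-4.4,0,-1.0,0],
    [5,-4.4,0,-1.0,0],
  ],
)

```text
time: 17.1
tool_pos: [0.6177, -0.147, 0.2149]
tcp_rot: [0.187, -3.136, -0.0]
wrist_force: [1.7, 1.1, -1.8]
width: 0.651
grip_force: 23.9
```

Run:
```python
from h import *
plan(slot(-90,-135,40),SY);print(inslot())
ims=look("p11.png");q=np.vstack(ims)
m=(abs(q[:,2])<35)&(q[:,0]>97)&(q[:,0]<125)&(q[:,1]>-60)&(q[:,1]<0);print("behind slat:",m.sum(),np.percentile(q[m],[2,50,98],axis=0).round(1).tolist())
```

```text
shift [ 0.04 -0.07 -0.01] twist -0.0 | tcp [ 0.6177 -0.147   0.2149] yaw 6.8 tilt 0.01 F [ 1.7  1.1 -1.8] grip 23.9 w 55.6 t 17.1
[ -89.6 -134.3   39.9]
behind slat: 127 [[97.3, -41.4, -29.2], [112.7, -20.2, -2.4], [117.1, -13.9, 28.9]]
```

>>> step_arm(
  motion=[
    [5,0.4,0,0.8,0],
    [5,0.7,0,1.5,0],
    [5,1.1,0,2.5,0],
    [5,1.4,0,3.4,0],
    [5,1.6,0,4.2,0],
    [5,1.8,0,5,0],
    [5,1.9,0,5.7,0],
    [5,1.9,0,6.3,0],
    [5,1.7,0,6.5,0],
    [5,1.5,0,6.5,0],
    [5,1.5,0,6.5,0],
  ],
)

```text
time: 18.3
tool_pos: [0.5973, -0.1489, 0.1498]
tcp_rot: [0.187, -3.123, -0.002]
wrist_force: [-15.9, 0.2, 12.0]
width: 0.649
grip_force: 25.8
```

Run:
```python
from h import *
plan(slot(-107,-135,-22),SY);print(inslot())
ims=look("p12.png");q=ims[0];m=(abs(q[:,2])<35)&(q[:,0]>114)&(q[:,0]<128)&(q[:,1]>0)&(q[:,1]<62);print("lip",m.sum(),np.percentile(q[m],[2,50,98],axis=0).round(1).tolist())
hung(-135)
```

```text
shift [-0.31 -0.12 -0.32] twist 0.0 | tcp [ 0.5973 -0.1489  0.1498] yaw 6.9 tilt 0.73 F [-15.9   0.2  12. ] grip 25.8 w 55.4 t 18.3
[-110.1 -133.8  -25.2]
lip 497 [[114.1, 1.4, -31.6], [117.7, 37.2, -1.1], [121.1, 60.3, 30.9]]
floor n 35 slopes deg [ 6.34 11.97] z at -50 -75.3 (home -62)Traceback (most recent call last):
  File "<stdin>", line 4, in <module>
  File "h.py", line 63, in hung
    W=L[(abs(L[:,1]-y0)<70)&(L[:,0]>-112)&(L[:,0]<-95)&(abs(L[:,2]+27)<8)];print("front x",np.percentile(W[:,0],[5,50,95]).round(1),"y",np.percentile(W[:,1],[2,98]).round(1))
                                                                                           ~~~~~~~~~~~~~^^^^^^^^^^^^^^^^^^
    return _quantile_unchecked(
        a, q, axis, out, overwrite_input, method, keepdims, weights)
    return _ureduce(a,
                    func=_quantile_ureduce_func,
    ...<5 lines>...
                    overwrite_input=overwrite_input,
                    method=method)
    r = func(a, **kwargs)
    result = _quantile(arr,
                       quantiles=q,
    ...<2 lines>...
                       out=out,
                       weights=wgt)
    slices_having_nans = np.isnan(arr[-1, ...])
                                  ~~~^^^^^^^^^
IndexError: index -1 is out of bounds for axis 0 with size 0
```

>>> step_arm(
  motion=[
    [5,0.2,0,-0.3,0],
    [8.5,0.2,0,-0.3,0],
    [8.5,0.2,0,-0.3,0],
    [8.5,0.2,0,-0.3,0],
    [8.5,0.3,0,-3,0],
    [8.5,0.5,0,-8,0],
    [8.5,4,0,-11,0],
    [8.5,9,0,-11,0],
    [8.5,14,5,-11,0],
    [8.5,14,10,-11,0],
    [8.5,14,15,-11,0],
    [8.5,14,20,-11,0],
    [8.5,14,20,-11,0],
    [8.5,14,20,-11,0],
  ],
)

```text
time: 19.85
tool_pos: [0.4398, 0.0353, 0.2606]
tcp_rot: [-0.194, 3.135, 0.001]
wrist_force: [-0.6, 0.2, -0.3]
width: 0.997
grip_force: 0.0
```

```bash
cat >> h.py <<'E'
def apples():
    im,d,K,T=cam("top");P=cloud(d,K,T);h=cv2.cvtColor(im,cv2.COLOR_RGB2HSV)
    m=(((h[...,0]<14)|(h[...,0]>170))&(h[...,1]>140)&(h[...,2]>60)&(P[...,2]>.03)&(P[...,2]<.08)&(abs(P[...,0]-.45)<.2)&(abs(P[...,1]-.3)<.12)).astype(np.uint8)
    m=cv2.morphologyEx(m,cv2.MORPH_OPEN,np.ones((3,3)))
    n,lab,st,_=cv2.connectedComponentsWithStats(m)
    for i in range(1,n):
        if st[i,4]<80: continue
        Q=P[lab==i];top=np.percentile(Q[:,2],98);c,rr=cv2.minEnclosingCircle((Q[Q[:,2]>top-.022][:,:2]*1000).astype(np.float32))
        print("apple",st[i,4],"top",top.round(4),"circ",np.round(c,1),round(rr,1),"mean",Q[:,:2].mean(0).round(4))
E
python3 - <<'E'
from h import *
hung(-135);hung(0);apples();plan([.45,.315,.2],0)
E
```

```text
floor n 695 slopes deg [ 2.02 -0.31] z at -50 -64.4 (home -62)
front x [-102.3  -99.3  -96.3] y [-185.7  -82. ]
floor n 539 slopes deg [ 2.26 -0.51] z at -50 -64.9 (home -62)
front x [-102.1  -98.8  -96.7] y [-51.4  -8.6]
apple 210 top 0.0622 circ [514.3 311.3] 26.9 mean [0.5129 0.3106]
apple 179 top 0.0617 circ [439.7 322. ] 27.6 mean [0.4381 0.3219]
apple 231 top 0.0624 circ [365.4 325.1] 27.7 mean [0.3649 0.3234]
shift [-4.33 27.93  6.02] twist 6.8 | tcp [0.4403 0.0326 0.2604] yaw 6.8 tilt 0.04 F [0.1 0.1 0.5] grip 0.0 w 84.7 t 20.0
```

Both bins hang alike with about 2° of sag, which is the hook's slack. The three apples are at (0.514,0.311), (0.440,0.322) and (0.365,0.325), still in the tray. Now the first apple.

Run:
```python
from h import *
plan([.514,.311,.10],SY);plan([.514,.311,.014],SY)
```

```text
shift [-10.63  26.77  16.02] twist 0.0 | tcp [0.4403 0.0326 0.2604] yaw 6.8 tilt 0.04 F [0.1 0.1 0.5] grip 0.0 w 84.7 t 20.0
shift [-10.63  26.78  24.62] twist 0.0 | tcp [0.4403 0.0326 0.2604] yaw 6.8 tilt 0.04 F [0.1 0.1 0.5] grip 0.0 w 84.7 t 20.0
```

>>> step_arm(
  motion=[
    [8.5,-2,5,3,0],
    [8.5,-4,10,6,0],
    [8.5,-6,15,9,0],
    [8.5,-8,20,11,0],
    [8.5,-10,25,13,0],
    [8.5,-10.6,26.8,16,0],
    [8.5,-10.6,26.8,16,0],
    [8.5,-10.6,26.8,20,0],
    [8.5,-10.6,26.8,24,0],
    [8.5,-10.6,26.8,24.6,0],
    [8.5,-10.6,26.8,24.6,0],
    [8.5,-10.6,26.8,24.6,0],
    [5.5,-10.6,26.8,24.6,0],
    [5.5,-10.6,26.8,24.6,0],
    [5.5,-10.6,26.8,24.6,0],
    [5.5,-10.6,26.8,24.6,0],
  ],
  force=30,
)

```text
time: 21.6
tool_pos: [0.5154, 0.3124, 0.0173]
tcp_rot: [-0.187, 3.132, 0.002]
wrist_force: [-0.3, -1.7, 5.9]
width: 0.7
grip_force: 31.8
```

>>> step_arm(
  motion=[
    [5.5,0,0,-3,0],
    [5.5,0,0,-7,0],
    [5.5,0,0,-12,0],
    [5.5,0,0,-17,0],
    [5.5,0,0,-22,0],
    [5.5,0,0,-22,0],
  ],
)

```text
time: 22.2
tool_pos: [0.5182, 0.3145, 0.246]
tcp_rot: [-0.186, 3.119, 0.013]
wrist_force: [1.2, 1.2, -1.1]
width: 0.698
grip_force: 33.4
```

Run:
```python
from h import *
apples();print(inslot())
im,d,K,T=cam("wrist");save(im,"w2.png")
plan(slot(-50,0,60),SY);plan(slot(-50,0,-55),SY)
```

```text
[-135.4  335.    66.7]
shift [ -8.73 -33.42   0.27] twist 0.0 | tcp [0.5146 0.3125 0.2379] yaw 6.8 tilt 0.37 F [-0.5 -0.  -1.2] grip 33.4 w 59.3 t 22.3
shift [ -8.66 -33.45  11.77] twist 0.0 | tcp [0.5146 0.3125 0.2379] yaw 6.8 tilt 0.37 F [-0.5 -0.  -1.2] grip 33.4 w 59.3 t 22.3
```

View pics/w2.png

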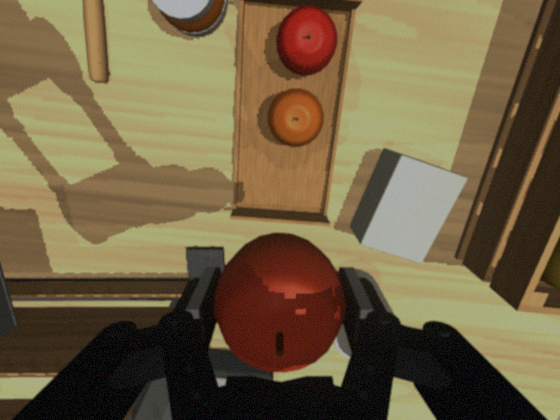

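The red apple is held at (280,300). The other two are still in the tray at (307,40) and (295,117). I'll carry this one to bin1.

>>> step_arm(
  motion=[
    [5.5,-0.5,-2,0,0],
    [5.5,-1.5,-6,0,0],
    [5.5,-2.5,-10,0,0],
    [5.5,-3.5,-14,0,0],
    [5.5,-4.5,-18,0,0],
    [5.5,-5.5,-22,0,0],
    [5.5,-6.5,-26,0,0],
    [5.5,-7.5,-30,0,0],
    [5.5,-8,-32.5,0,0],
    [5.5,-8.1,-33.4,0,0],
    [5.5,-8.1,-33.4,0,0],
    [5.5,-8.1,-33.4,0,0],
    [5.5,-8.1,-33.4,0,0],
  ],
)

```text
time: 23.6
tool_pos: [0.6328, -0.0087, 0.2338]
tcp_rot: [0.189, -3.135, -0.001]
wrist_force: [0.8, -0.0, -0.6]
width: 0.698
grip_force: 33.4
```

Run:
```python
from h import *
print(inslot());plan(slot(-56,0,-49),SY)
```

```text
[-58.1   1.2  58.8]
shift [-0.22 -0.13 10.78] twist 0.1 | tcp [ 0.6328 -0.0087  0.2338] yaw 6.9 tilt 0.07 F [ 0.8 -0.  -0.6] grip 33.4 w 59.6 t 23.6
```

>>> step_arm(
  motion=[
    [5.5,-0.2,-0.1,2,0],
    [5.5,-0.2,-0.1,5,0],
    [5.5,-0.2,-0.1,8,0],
    [5.5,-0.2,-0.1,10,0],
    [5.5,-0.2,-0.1,10.8,0],
    [5.5,-0.2,-0.1,10.8,0],
    [5.5,-0.2,-0.1,10.8,0],
    [6.7,-0.2,-0.1,10.8,0],
    [6.7,-0.2,-0.1,10.8,0],
    [6.7,-0.2,-0.1,10.8,0],
    [6.7,-0.2,-0.1,10.8,0],
  ],
)

```text
time: 24.7
tool_pos: [0.6359, -0.011, 0.1267]
tcp_rot: [-0.187, 3.135, -0.0]
wrist_force: [-0.8, -0.7, -0.2]
width: 0.78
grip_force: 0.0
```

>>> step_arm(
  motion=[
    [6.7,0,0,-1,0],
    [6.7,0,0,-3,0],
    [6.7,0,0,-5,0],
    [8.5,0,0,-9,0],
    [8.5,0.5,0,-11,0],
    [8.5,2,5,-11,0],
    [8.5,4,10,-11,0],
    [8.5,6,15,-11,0],
    [8.5,8,20,-11,0],
    [8.5,8,20,-11,0],
  ],
)

```text
time: 25.7
tool_pos: [0.5302, 0.1816, 0.2373]
tcp_rot: [-0.192, 3.136, 0.003]
wrist_force: [0.3, -0.1, 0.5]
width: 0.997
grip_force: 0.0
```

```bash
cat >> h.py <<'E'
def inbin(y0,z0=0):
    im,d,K,T=cam("top");P=cloud(d,K,T).reshape(-1,3)
    c,n=np.cos(np.radians(SY)),np.sin(np.radians(SY));D=(P-S)*1000
    L=np.c_[c*D[:,0]+n*D[:,1],-n*D[:,0]+c*D[:,1],D[:,2]-z0]
    m=(abs(L[:,1]-y0)<48)&(L[:,0]>-92)&(L[:,0]<-8)&(L[:,2]>-50)&(L[:,2]<15);A=L[m]
    if len(A): t=np.percentile(A[:,2],97);B=A[A[:,2]>t-20];print("apple in bin n",len(A),"top z",t.round(1),"(rest -6)","x",np.percentile(B[:,0],[3,97]).round(1),"y",np.percentile(B[:,1],[3,97]).round(1))
E
python3 - <<'E'
from h import *
inbin(0);hung(-135);apples();plan([.440,.322,.10],SY);plan([.440,.322,.014],SY)
E
```

```text
apple in bin n 347 top z -6.9 (rest -6) x [-81.  -30.8] y [-26.1  23.9]
floor n 693 slopes deg [ 2.34 -0.16] z at -50 -64.9 (home -62)
front x [-101.4  -98.7  -96. ] y [-185.7  -82. ]
apple 127 top 0.0617 circ [362.3 326.8] 25.5 mean [0.3573 0.3296]
shift [ 7.46 15.37 13.69] twist 0.1 | tcp [0.5325 0.1785 0.2371] yaw 7.0 tilt 0.09 F [ 0.   0.3 -0.7] grip 0.0 w 84.7 t 25.85
shift [ 7.48 15.37 22.29] twist 0.1 | tcp [0.5325 0.1785 0.2371] yaw 7.0 tilt 0.09 F [ 0.   0.3 -0.7] grip 0.0 w 84.7 t 25.85
```

The apple sits in bin1. Next is the second apple, checked with the wrist camera on the way.

>>> step_arm(
  motion=[
    [8.5,2.5,4,1,0],
    [8.5,5,8,3,0],
    [8.5,7.5,12,5,0],
    [8.5,7.5,15.4,7,0],
    [8.5,7.5,15.4,10,0],
    [8.5,7.5,15.4,10,0],
    [8.5,7.5,15.4,10,0],
  ],
)

```text
time: 26.55
tool_pos: [0.4403, 0.3207, 0.136]
tcp_rot: [0.185, -3.135, 0.002]
wrist_force: [1.0, 0.3, -0.1]
width: 0.991
grip_force: 0.0
```

```bash
cat >> h.py <<'E'
def wapples():
    im,d,K,T=cam("wrist");P=cloud(d,K,T);h=cv2.cvtColor(im,cv2.COLOR_RGB2HSV)
    m=(((h[...,0]<14)|(h[...,0]>170))&(h[...,1]>140)&(P[...,2]>.04)&(P[...,2]<.075)&(abs(P[...,0]-.45)<.2)&(abs(P[...,1]-.3)<.15)).astype(np.uint8)
    m=cv2.morphologyEx(m,cv2.MORPH_OPEN,np.ones((5,5)));n,lab,st,_=cv2.connectedComponentsWithStats(m)
    for i in range(1,n):
        if st[i,4]<150: continue
        Q=P[lab==i];c,rr=cv2.minEnclosingCircle((Q[:,:2]*1000).astype(np.float32));print("apple",st[i,4],"top",np.percentile(Q[:,2],98).round(4),"circ",np.round(c,1),round(rr,1))
E
python3 - <<'E'
from h import *
wapples();plan([.440,.322,.014],SY)
E
```

```text
apple 5166 top 0.0595 circ [369.2 322.9] 29.9
apple 2779 top 0.0594 circ [441.1 323.2] 28.6
shift [ 0.12  0.09 12.33] twist -0.1 | tcp [0.4412 0.3212 0.1373] yaw 6.7 tilt 0.05 F [-0.1  0.1 -0.1] grip 0.0 w 85.0 t 26.6
```

>>> step_arm(
  motion=[
    [8.5,0,0.2,4,0],
    [8.5,0,0.2,8,0],
    [8.5,0,0.2,11.5,0],
    [8.5,0,0.2,12.2,0],
    [8.5,0,0.2,12.2,0],
    [8.5,0,0.2,12.2,0],
    [5.5,0,0.2,12.2,0],
    [5.5,0,0.2,12.2,0],
    [5.5,0,0.2,12.2,0],
    [5.5,0,0.2,12.2,0],
    [5.5,0,0.2,9,0],
    [5.5,0,0.2,5,0],
    [5.5,0,0.2,0,0],
    [5.5,0,0.2,-5,0],
    [5.5,0,0.2,-9.5,0],
    [5.5,0,0.2,-9.5,0],
    [5.5,0,0.2,-9.5,0],
  ],
  force=30,
)

```text
time: 28.3
tool_pos: [0.4402, 0.3248, 0.2338]
tcp_rot: [-0.187, 3.132, 0.004]
wrist_force: [-0.0, -1.0, -2.3]
width: 0.693
grip_force: 33.9
```

Run:
```python
from h import *
print(inslot());plan(slot(-56,-135,60),SY);wapples()
```

```text
[-209.8  355.2   58.8]
shift [-15.37 -49.03  -0.16] twist 0.0 | tcp [0.4402 0.3248 0.2338] yaw 6.8 tilt 0.27 F [-0.  -1.  -2.3] grip 33.9 w 59.2 t 28.3
apple 2605 top 0.0595 circ [369.2 322.8] 29.7
```

>>> step_arm(
  motion=[
    [5.5,-0.5,-2,-0.3,0],
    [5.5,-1.5,-6,-0.3,0],
    [5.5,-3,-10,-0.3,0],
    [5.5,-4.5,-14,-0.3,0],
    [5.5,-6,-18.5,-0.3,0],
    [5.5,-7,-23,-0.3,0],
    [5.5,-8.5,-27.5,-0.3,0],
    [5.5,-10,-32,-0.3,0],
    [5.5,-11.5,-36.5,-0.3,0],
    [5.5,-13,-41,-0.3,0],
    [5.5,-14,-45,-0.3,0],
    [5.5,-15,-48,-0.3,0],
    [5.5,-15.4,-49,-0.3,0],
    [5.5,-15.4,-49,-0.3,0],
    [5.5,-15.4,-49,-0.3,0],
    [5.5,-15.4,-49,-0.3,0],
  ],
)

```text
time: 29.95
tool_pos: [0.6498, -0.1423, 0.2335]
tcp_rot: [0.189, -3.134, -0.002]
wrist_force: [0.4, -0.3, -1.5]
width: 0.693
grip_force: 33.9
```

Run:
```python
from h import *
print(inslot());plan(slot(-56,-134.3,-49),SY)
```

```text
[ -57.2 -133.5   58.5]
shift [-0.14 -0.09 10.75] twist 0.1 | tcp [ 0.6498 -0.1423  0.2335] yaw 6.9 tilt 0.11 F [ 0.4 -0.3 -1.5] grip 33.9 w 59.2 t 29.95
```

>>> step_arm(
  motion=[
    [5.5,-0.1,-0.1,2,0],
    [5.5,-0.1,-0.1,5,0],
    [5.5,-0.1,-0.1,8,0],
    [5.5,-0.1,-0.1,10,0],
    [5.5,-0.1,-0.1,10.8,0],
    [5.5,-0.1,-0.1,10.8,0],
    [5.5,-0.1,-0.1,10.8,0],
    [6.7,-0.1,-0.1,10.8,0],
    [6.7,-0.1,-0.1,10.8,0],
    [6.7,-0.1,-0.1,10.8,0],
    [6.7,-0.1,-0.1,10.8,0],
  ],
)

```text
time: 31.05
tool_pos: [0.652, -0.1452, 0.1269]
tcp_rot: [-0.187, 3.135, -0.001]
wrist_force: [-0.8, -0.7, -1.0]
width: 0.788
grip_force: 0.0
```

>>> step_arm(
  motion=[
    [6.7,0,0,-1,0],
    [6.7,0,0,-3,0],
    [6.7,0,0,-5,0],
    [8.5,0,0,-9,0],
    [8.5,0.5,0,-11,0],
    [8.5,5,0,-11,0],
    [8.5,10,0,-11,0],
    [8.5,15,0,-11,0],
    [8.5,20,0,-11,0],
    [8.5,20,0,-11,0],
    [8.5,20,0,-11,0],
  ],
)

```text
time: 32.15
tool_pos: [0.4525, -0.169, 0.2373]
tcp_rot: [-0.185, 3.134, -0.001]
wrist_force: [-0.1, 0.0, 0.1]
width: 0.994
grip_force: 0.0
```

```bash
cat >> h.py <<'E'
def rim(y0,z0=0):
    "side/front/back rim heights of a hung bin -> pitch"
    im,d,K,T=cam("top");P=cloud(d,K,T).reshape(-1,3)
    c,n=np.cos(np.radians(SY)),np.sin(np.radians(SY));D=(P-S)*1000
    L=np.c_[c*D[:,0]+n*D[:,1],-n*D[:,0]+c*D[:,1],D[:,2]-z0]
    m=(abs(abs(L[:,1]-y0)-51)<5)&(L[:,0]>-90)&(L[:,0]<-8)&(abs(L[:,2]+34)<8);A=L[m]
    if len(A)>5: k=np.polyfit(A[:,0],A[:,2],1);print("rim",len(A),"pitch",np.degrees(np.arctan(k[0])).round(2),"z-50",np.polyval(k,-50).round(1),"(home -32)")
E
python3 - <<'E'
from h import *
inbin(-135);inbin(0);rim(-135);rim(0)
P=np.load("top0.npz")["P"];im=np.load("top0.npz")["im"]
im,d,K,T=cam("top");P=cloud(d,K,T)
c=im[150:300,350:450];save(cv2.resize(cv2.convertScaleAbs(c,alpha=1.5),None,fx=4,fy=4,interpolation=cv2.INTER_CUBIC),"crank.png")
Q=P[190:260,360:440].reshape(-1,3)
for lo,hi in((.062,.08),(.085,.105),(.145,.16),(.11,.16)):
    q=Q[(Q[:,2]>lo)&(Q[:,2]<hi)]
    if len(q)>3: print(lo,len(q),np.median(q,0).round(4),np.percentile(q,[2,98],axis=0).round(4).tolist(),[np.round(x,1) for x in cv2.minAreaRect((q[:,:2]*1000).astype(np.float32))])
E
```

```text
apple in bin n 371 top z -3.3 (rest -6) x [-82.6 -30.6] y [-156.3 -105.8]
apple in bin n 344 top z -6.2 (rest -6) x [-81.1 -31.7] y [-25.6  24.3]
rim 80 pitch 2.26 z-50 -35.3 (home -32)
rim 80 pitch 2.49 z-50 -34.8 (home -32)
0.062 597 [ 0.4438 -0.3334  0.0689] [[0.3877, -0.3885, 0.0635], [0.4841, -0.2614, 0.0773]] [array([ 444.8, -325.9]), array([ 99.6, 110.2]), np.float64(39.1)]
0.085 48 [ 0.4301 -0.2934  0.0987] [[0.3973, -0.3417, 0.0856], [0.4522, -0.2703, 0.1036]] [array([ 431.6, -305.4]), array([37.7, 82.9]), np.float64(29.6)]
0.145 8 [ 0.4137 -0.276   0.152 ] [[0.4076, -0.28, 0.1455], [0.4191, -0.2743, 0.1564]] [array([ 413.9, -276.3]), array([ 2.7, 13.6]), np.float64(66.0)]
0.11 22 [ 0.4107 -0.2756  0.1346] [[0.4027, -0.2799, 0.1175], [0.4191, -0.2738, 0.1557]] [array([ 411.2, -276.8]), array([ 6.1, 17.1]), np.float64(87.0)]
```

View pics/crank.png

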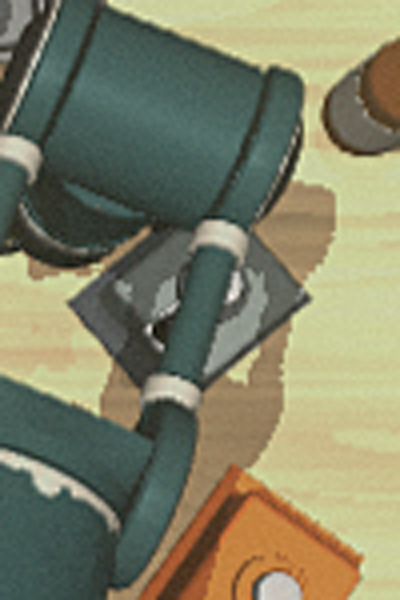

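The apples sit in both bins. I'll measure the crank from the unobstructed first picture.

Run:
```python
from h import *
t=np.load("top0.npz");im=t["im"];P=t["P"]
sub=P[195:255,365:430];g=im[195:255,365:430].mean(2)
z=sub[...,2]
h=sub[(z>.147)&(z<.16)];print("handle top",len(h),h.mean(0).round(4),cv2.minEnclosingCircle((h[:,:2]*1000).astype(np.float32)))
for lo,hi in((.094,.1),(.1,.106),(.106,.115),(.115,.147)):
    q=sub[(z>lo)&(z<hi)];b=g[(z>lo)&(z<hi)]
    print(lo,len(q),q.mean(0).round(4),b.mean().round(0),np.percentile(q,[3,97],axis=0).round(4).tolist())
w=sub[(g>105)&(z>.085)];print("white hub",len(w),w.mean(0).round(4),w[:,2].min(),w[:,2].max(),cv2.minEnclosingCircle((w[:,:2]*1000).astype(np.float32)))
a=sub[(z>.085)&(z<.13)];r=cv2.minAreaRect((a[:,:2]*1000).astype(np.float32));print(r)
q=sub[(z>.063)&(z<.077)];print("box top",[np.round(x,1) for x in cv2.minAreaRect((q[:,:2]*1000).astype(np.float32))])
s=np.load("scene0.npz");P2=s["P"][255:330,125:200];z=P2[...,2]
h=P2[(z>.147)&(z<.16)];print("scene handle",len(h),h.mean(0).round(4))
h=P2[(z>.11)&(z<.15)];print("scene handle",len(h),h.mean(0).round(4),np.percentile(h,[3,97],axis=0).round(4).tolist())
h=P2[(z>.09)&(z<.107)];print("scene arm",len(h),h.mean(0).round(4),np.percentile(h,[3,97],axis=0).round(4).tolist())
```

```text
handle top 38 [ 0.4122 -0.2816  0.1528] ((412.8991394042969, -281.99212646484375), 9.389540672302246)
0.094 79 [ 0.4305 -0.3054  0.0975] 104.0 [[0.4022, -0.3297, 0.0944], [0.4558, -0.2707, 0.0998]]
0.1 81 [ 0.4415 -0.3211  0.1024] 112.0 [[0.4164, -0.3395, 0.1003], [0.4574, -0.2783, 0.1052]]
0.106 10 [ 0.4259 -0.2969  0.1084] 71.0 [[0.4044, -0.3363, 0.1063], [0.4529, -0.2722, 0.1147]]
0.115 21 [ 0.4081 -0.2763  0.1326] 33.0 [[0.4026, -0.2853, 0.119], [0.4174, -0.2723, 0.1469]]
white hub 117 [ 0.4398 -0.3183  0.1005] 0.09278683435305513 0.10729661602590279 ((431.3945617675781, -304.341064453125), 38.5390625)
((433.77337646484375, -307.2513427734375), (38.137996673583984, 90.24263763427734), 27.163681030273438)
box top [array([ 415.8, -290. ]), array([ 99.6, 202.6]), np.float64(39.0)]
scene handle 0 [nan nan nan]
scene handle 39 [ 0.5541 -0.4024  0.1212] [[0.4192, -0.4473, 0.111], [0.6064, -0.2825, 0.1297]]
scene arm 288 [ 0.4393 -0.3117  0.1002] [[0.4148, -0.3403, 0.0915], [0.4613, -0.2738, 0.1058]]<stdin>:13: RuntimeWarning: Mean of empty slice.
  ret = um.true_divide(
```

The gear box centre at (0.4448,-0.3259) is 54.7 mm from the handle at (0.4125,-0.2818). That matches the 55 mm radius, so the box centre is the crank axis.

Run:
```python
from h import *
plan([.4125,-.2818,.20],SY);plan([.4125,-.2818,.115],SY)
```

```text
shift [  5.53 -10.71   3.68] twist 0.0 | tcp [ 0.4545 -0.1689  0.2368] yaw 6.9 tilt 0.05 F [ 0.3  0.7 -0.6] grip 0.0 w 85.2 t 32.4
shift [  5.53 -10.7   12.18] twist 0.0 | tcp [ 0.4545 -0.1689  0.2368] yaw 6.9 tilt 0.05 F [ 0.3  0.7 -0.6] grip 0.0 w 85.2 t 32.4
```

>>> step_arm(
  motion=[
    [6,2,-4,1,0],
    [6,4,-8,2,0],
    [6,5.5,-10.7,3.5,0],
    [6,5.5,-10.7,3.5,0],
    [6,5.5,-10.7,3.5,0],
    [6,5.5,-10.7,7,0],
    [6,5.5,-10.7,11,0],
    [6,5.5,-10.7,12.2,0],
    [6,5.5,-10.7,12.2,0],
    [6,5.5,-10.7,12.2,0],
    [1,5.5,-10.7,12.2,0],
    [1,5.5,-10.7,12.2,0],
    [1,5.5,-10.7,12.2,0],
    [1,5.5,-10.7,12.2,0],
    [1,5.5,-10.7,12.2,0],
    [1,5.5,-10.7,12.2,0],
  ],
  force=30,
)

```text
time: 34.0
tool_pos: [0.4124, -0.2828, 0.116]
tcp_rot: [-0.187, 3.133, -0.004]
wrist_force: [0.0, -1.3, 6.2]
width: 0.226
grip_force: 29.9
```

```bash
cat >> h.py <<'E'
AX=np.array([.4448,-.3259])
def arc(step,n,r=.055,a=None,r2=None):
    "rows in tool axes (cm) for n clockwise steps from the handle's present angle"
    s=bot.read_state();M=R.from_rotvec(s["tcp_rot"]).as_matrix();v=s["tool_pos"][:2]-AX
    a0=np.degrees(np.arctan2(v[1],v[0]));print("r",np.hypot(*v).round(4),"ang",a0.round(1),"w",round(s["width"]*85.4,1),"F",s["wrist_force"].round(1),"z",s["tool_pos"][2].round(4))
    rows=[]
    for i in range(1,n+1):
        t=np.radians(a0-step*i);p=np.array([*(AX+r*np.array([np.cos(t),np.sin(t)])),s["tool_pos"][2]])
        rows.append((M.T@(p-s["tool_pos"])*100).round(1).tolist())
    print([[1,x[0],x[1],0,0] for x in rows])
E
python3 - <<'E'
from h import *
plan([.4125,-.2818,.115],SY);arc(15,18)
E
```

```text
shift [-0.02  0.1   0.1 ] twist -0.0 | tcp [ 0.4124 -0.2828  0.116 ] yaw 6.8 tilt 0.21 F [ 0.  -1.3  6.2] grip 29.9 w 19.3 t 34.0
r 0.0539 ang 126.9 w 19.3 F [ 0.  -1.3  6.2] z 0.116
[[1, -1.3, 0.6, 0, 0], [1, -2.7, 0.8, 0, 0], [1, -4.1, 0.6, 0, 0], [1, -5.4, 0.1, 0, 0], [1, -6.6, -0.8, 0, 0], [1, -7.5, -1.9, 0, 0], [1, -8.0, -3.2, 0, 0], [1, -8.2, -4.7, 0, 0], [1, -8.0, -6.1, 0, 0], [1, -7.5, -7.4, 0, 0], [1, -6.6, -8.5, 0, 0], [1, -5.5, -9.4, 0, 0], [1, -4.1, -10.0, 0, 0], [1, -2.7, -10.2, 0, 0], [1, -1.3, -10.0, 0, 0], [1, 0.0, -9.4, 0, 0], [1, 1.2, -8.6, 0, 0], [1, 2.1, -7.4, 0, 0]]
```

The handle is gripped (19.3 mm opening). Test with the first quarter turn.

>>> step_arm(
  motion=[
    [1,-0.6,0.3,0,0],
    [1,-1.3,0.6,0,0],
    [1,-2,0.7,0,0],
    [1,-2.7,0.8,0,0],
    [1,-3.4,0.7,0,0],
    [1,-4.1,0.6,0,0],
    [1,-5.4,0.1,0,0],
    [1,-6.6,-0.8,0,0],
    [1,-7.5,-1.9,0,0],
    [1,-7.5,-1.9,0,0],
  ],
)

```text
time: 35.0
tool_pos: [0.4947, -0.2819, 0.1161]
tcp_rot: [-0.177, 3.124, 0.027]
wrist_force: [19.2, 34.7, 10.9]
width: 0.203
grip_force: 31.0
```

```bash
cat >> h.py <<'E'
def panel():
    im,d,K,T=cam("scene");P=cloud(d,K,T).reshape(-1,3)
    c,n=np.cos(np.radians(SY)),np.sin(np.radians(SY));D=(P-S)*1000
    L=np.c_[c*D[:,0]+n*D[:,1],-n*D[:,0]+c*D[:,1],D[:,2]]
    m=(abs(L[:,0]-4)<9)&(L[:,1]>70)&(L[:,1]<200)&(L[:,2]>30)&(L[:,2]<170);print("upper slat top z",np.percentile(L[m][:,2],98).round(1),"(down ~66)")
E
python3 - <<'E'
from h import *
panel();arc(20,20)
E
```

```text
upper slat top z 72.9 (down ~66)
r 0.0665 ang 41.4 w 17.3 F [18.7 34.6  9.4] z 0.1161
[[1, 0.1, -2.4, 0, 0], [1, -0.0, -4.3, 0, 0], [1, 0.5, -6.1, 0, 0], [1, 1.6, -7.7, 0, 0], [1, 3.1, -8.8, 0, 0], [1, 5.0, -9.3, 0, 0], [1, 6.9, -9.1, 0, 0], [1, 8.6, -8.3, 0, 0], [1, 10.0, -6.9, 0, 0], [1, 10.8, -5.2, 0, 0], [1, 10.9, -3.3, 0, 0], [1, 10.4, -1.5, 0, 0], [1, 9.3, 0.1, 0, 0], [1, 7.8, 1.2, 0, 0], [1, 5.9, 1.7, 0, 0], [1, 4.0, 1.5, 0, 0], [1, 2.3, 0.7, 0, 0], [1, 0.9, -0.7, 0, 0], [1, 0.1, -2.4, 0, 0], [1, -0.0, -4.3, 0, 0]]
```

The rack rises, but the handle lagged and slipped along the pads. I'll let go, find the handle, and then turn the tool along with the crank so the pads push squarely.

>>> step_arm(
  motion=[
    [3,0,0,0,0],
    [6,0,0,0,0],
    [6,0,0,0,0],
    [6,0,0,-4,0],
    [6,0,0,-9,0],
    [6,2,0,-12,0],
    [6,4,0,-12,0],
    [6,4,0,-12,0],
    [6,4,0,-12,0],
  ],
)

```text
time: 35.95
tool_pos: [0.4475, -0.2964, 0.2337]
tcp_rot: [0.185, -3.136, -0.001]
wrist_force: [-0.2, -0.1, 0.3]
width: 0.7
grip_force: 0.0
```

```bash
cat >> h.py <<'E'
def handle():
    out=[]
    for n in("wrist","top"):
        im,d,K,T=cam(n);P=cloud(d,K,T);r=np.hypot(P[...,0]-AX[0],P[...,1]-AX[1])
        m=(P[...,2]>.146)&(P[...,2]<.158)&(r>.035)&(r<.075);q=P[m]
        if len(q)>5:
            c=np.median(q,0);c2,rr=cv2.minEnclosingCircle((q[:,:2]*1000).astype(np.float32));v=c[:2]-AX;print(n,len(q),"handle",c.round(4),np.round(c2,1),round(rr,1),"r",np.hypot(*v).round(4),"ang",np.degrees(np.arctan2(v[1],v[0])).round(1))
    s=bot.read_state();print("q",s["q"].round(2));return im
E
python3 - <<'E'
from h import *
handle();panel();inbin(0,7);inbin(-135,7);plan([.44,-.32,.2],SY)
E
```

```text
wrist 453 handle [ 0.4764 -0.283   0.1528] [ 477.9 -282.8] 9.7 r 0.0532 ang 53.6
q [-0.63  0.    1.9   0.    1.25 -2.32]
upper slat top z 73.0 (down ~66)
apple in bin n 357 top z -3.7 (rest -6) x [-81.3 -26.8] y [-26.3  24. ]
apple in bin n 361 top z -5.4 (rest -6) x [-86.4 -35.3] y [-150.3  -99.6]
shift [ 1.1  -2.29  3.32] twist 0.0 | tcp [ 0.4483 -0.296   0.2332] yaw 6.8 tilt 0.11 F [ 0.9 -0.4 -0.3] grip 0.0 w 60.0 t 36.2
```

The handle is at (0.4775,-0.2828), 53° about the axis, and the rack is up about 8 mm. I'll re-grip at the present yaw, which leaves room for about 270° of clockwise twist.

```bash
cat >> h.py <<'E'
def turn(ang0,step,n,r=.055,lead=0):
    "n clockwise steps of tool and handle from handle angle ang0, tool now on the handle"
    s=bot.read_state();M=R.from_rotvec(s["tcp_rot"]).as_matrix();rows=[]
    v=s["tool_pos"][:2]-AX;print("r",np.hypot(*v).round(4),"ang",np.degrees(np.arctan2(v[1],v[0])).round(1),"q6",s["q"][5].round(2),"F",s["wrist_force"].round(1),"w",round(s["width"]*85.4,1))
    for i in range(1,n+1):
        t=np.radians(ang0-step*i);p=np.array([*(AX+r*np.array([np.cos(t),np.sin(t)])),s["tool_pos"][2]])
        x=(M.T@(p-s["tool_pos"])*100).round(1);rows.append([1,float(x[0]),float(x[1]),0,step*i])
    print(rows)
E
python3 - <<'E'
from h import *
plan([.4776,-.2824,.116],SY)
E
```

```text
shift [-3.09  0.98 11.72] twist 0.0 | tcp [ 0.4483 -0.296   0.2332] yaw 6.8 tilt 0.11 F [ 0.9 -0.4 -0.3] grip 0.0 w 60.0 t 36.2
```

>>> step_arm(
  motion=[
    [6,-3.1,1,2,0],
    [6,-3.1,1,4,0],
    [6,-3.1,1,4,0],
    [6,-3.1,1,8,0],
    [6,-3.1,1,11.7,0],
    [6,-3.1,1,11.7,0],
    [6,-3.1,1,11.7,0],
    [1,-3.1,1,11.7,0],
    [1,-3.1,1,11.7,0],
    [1,-3.1,1,11.7,0],
    [1,-3.1,1,11.7,0],
    [1,-3.1,1,11.7,0],
  ],
  force=60,
)

```text
time: 37.4
tool_pos: [0.4794, -0.2819, 0.1199]
tcp_rot: [-0.185, 3.132, 0.001]
wrist_force: [1.6, 5.3, 6.8]
width: 0.221
grip_force: 58.3
```

Run:
```python
from h import *
turn(53,8,20)
```

```text
r 0.056 ang 51.8 q6 -2.27 F [1.6 5.3 6.8] w 18.9
[[1, -0.4, -0.6, 0, 8], [1, -0.8, -1.2, 0, 16], [1, -1.1, -1.9, 0, 24], [1, -1.4, -2.6, 0, 32], [1, -1.5, -3.4, 0, 40], [1, -1.5, -4.1, 0, 48], [1, -1.5, -4.9, 0, 56], [1, -1.3, -5.6, 0, 64], [1, -1.0, -6.4, 0, 72], [1, -0.6, -7.0, 0, 80], [1, -0.1, -7.6, 0, 88], [1, 0.4, -8.2, 0, 96], [1, 1.0, -8.6, 0, 104], [1, 1.7, -9.0, 0, 112], [1, 2.4, -9.2, 0, 120], [1, 3.2, -9.4, 0, 128], [1, 3.9, -9.5, 0, 136], [1, 4.7, -9.4, 0, 144], [1, 5.5, -9.3, 0, 152], [1, 6.2, -9.0, 0, 160]]
```

>>> step_arm(
  motion=[
    [1,-0.4,-0.6,0,8],
    [1,-0.8,-1.2,0,16],
    [1,-1.1,-1.9,0,24],
    [1,-1.4,-2.6,0,32],
    [1,-1.5,-3.4,0,40],
    [1,-1.5,-4.1,0,48],
    [1,-1.5,-4.9,0,56],
    [1,-1.3,-5.6,0,64],
    [1,-1.0,-6.4,0,72],
    [1,-0.6,-7.0,0,80],
    [1,-0.1,-7.6,0,88],
    [1,0.4,-8.2,0,96],
    [1,0.4,-8.2,0,96],
  ],
)

```text
time: 38.7
tool_pos: [0.4851, -0.3646, 0.12]
tcp_rot: [2.208, 2.231, 0.004]
wrist_force: [1.4, 4.7, 5.3]
width: 0.217
grip_force: 58.8
```

Run:
```python
from h import *
turn(53-96,8,20);panel()
```

```text
r 0.0559 ang -43.8 q6 -0.7 F [1.4 4.7 5.3] w 18.5
[[1, -0.4, -0.6, 0, 8], [1, -0.8, -1.2, 0, 16], [1, -1.2, -1.9, 0, 24], [1, -1.4, -2.6, 0, 32], [1, -1.6, -3.4, 0, 40], [1, -1.6, -4.1, 0, 48], [1, -1.5, -4.9, 0, 56], [1, -1.3, -5.7, 0, 64], [1, -1.0, -6.4, 0, 72], [1, -0.7, -7.0, 0, 80], [1, -0.2, -7.6, 0, 88], [1, 0.3, -8.2, 0, 96], [1, 1.0, -8.6, 0, 104], [1, 1.6, -9.0, 0, 112], [1, 2.4, -9.3, 0, 120], [1, 3.1, -9.4, 0, 128], [1, 3.9, -9.5, 0, 136], [1, 4.6, -9.4, 0, 144], [1, 5.4, -9.3, 0, 152], [1, 6.1, -9.0, 0, 160]]
upper slat top z 83.5 (down ~66)
```

It tracks cleanly: the rack is up about 18.5 mm at 170°. Continue 160°, then release.

>>> step_arm(
  motion=[
    [1,-0.4,-0.6,0,8],
    [1,-0.8,-1.2,0,16],
    [1,-1.2,-1.9,0,24],
    [1,-1.4,-2.6,0,32],
    [1,-1.6,-3.4,0,40],
    [1,-1.6,-4.1,0,48],
    [1,-1.5,-4.9,0,56],
    [1,-1.3,-5.7,0,64],
    [1,-1.0,-6.4,0,72],
    [1,-0.7,-7.0,0,80],
    [1,-0.2,-7.6,0,88],
    [1,0.3,-8.2,0,96],
    [1,1.0,-8.6,0,104],
    [1,1.6,-9.0,0,112],
    [1,2.4,-9.3,0,120],
    [1,3.1,-9.4,0,128],
    [1,3.9,-9.5,0,136],
    [1,4.6,-9.4,0,144],
    [1,5.4,-9.3,0,152],
    [1,6.1,-9.0,0,160],
  ],
)

```text
time: 40.75
tool_pos: [0.3942, -0.305, 0.1199]
tcp_rot: [-2.583, 1.788, -0.005]
wrist_force: [0.4, 3.3, 5.9]
width: 0.218
grip_force: 59.2
```

>>> step_arm(
  motion=[
    [1,0,0,0,0],
    [3,0,0,0,0],
    [5,0,0,0,0],
    [5,0,0,0,0],
    [5,0,0,-3,0],
    [5,0,0,-5.5,0],
    [5,0,0,-5.5,0],
  ],
)

```text
time: 41.45
tool_pos: [0.3947, -0.3071, 0.1762]
tcp_rot: [2.585, -1.783, 0.011]
wrist_force: [1.0, -0.5, 0.3]
width: 0.582
grip_force: 0.0
```

Run:
```python
from h import *
s=bot.read_state();v=s["tool_pos"][:2]-AX;print(np.hypot(*v),np.degrees(np.arctan2(v[1],v[0])),s["q"].round(2),s["tool_pos"].round(4));panel();handle();inbin(0,35);inbin(-135,35)
```

```text
0.05347759231938154 159.38632747068442 [-0.71 -0.03  2.04 -0.    1.13  2.07] [ 0.3947 -0.3071  0.1762]
upper slat top z 101.2 (down ~66)
wrist 848 handle [ 0.3958 -0.3083  0.1526] [ 395.3 -307. ] 10.0 r 0.052 ang 160.2
q [-0.71 -0.03  2.04 -0.    1.13  2.07]
apple in bin n 382 top z -3.2 (rest -6) x [-80.5 -27.6] y [-27.6  23.7]
apple in bin n 372 top z -4.1 (rest -6) x [-85.4 -37.7] y [-149.7  -99.8]
```

Handle at about 159°, rack up about 36 mm, apples still in the bins. Rewind the wrist above the handle.

>>> step_arm(
  motion=[
    [5,0,0,0,-8],
    [5,0,0,0,-16],
    [5,0,0,0,-24],
    [5,0,0,0,-32],
    [5,0,0,0,-40],
    [5,0,0,0,-48],
    [5,0,0,0,-56],
    [5,0,0,0,-64],
    [5,0,0,0,-72],
    [5,0,0,0,-80],
    [5,0,0,0,-88],
    [5,0,0,0,-96],
    [5,0,0,0,-104],
    [5,0,0,0,-112],
    [5,0,0,0,-120],
    [5,0,0,0,-128],
    [5,0,0,0,-136],
    [5,0,0,0,-144],
    [5,0,0,0,-152],
    [5,0,0,0,-160],
  ],
)

```text
time: 43.7
tool_pos: [0.3919, -0.3043, 0.1708]
tcp_rot: [-2.197, -2.242, 0.0]
wrist_force: [0.5, 0.3, 0.6]
width: 0.588
grip_force: 0.0
```

>>> step_arm(
  motion=[
    [5,0,0,0,-8],
    [5,0,0,0,-16],
    [5,0,0,0,-24],
    [5,0,0,0,-32],
    [5,0,0,0,-40],
    [5,0,0,0,-48],
    [5,0,0,0,-56],
    [5,0,0,0,-64],
    [5,0,0,0,-72],
    [5,0,0,0,-80],
    [5,0,0,0,-88],
    [5,0,0,0,-96],
    [5,0,0,5.5,-96],
    [5,0,0,5.5,-96],
    [5,0,0,5.5,-96],
    [1,0,0,5.5,-96],
    [1,0,0,5.5,-96],
    [1,0,0,5.5,-96],
    [1,0,0,5.5,-96],
  ],
  force=60,
)

```text
time: 45.6
tool_pos: [0.3935, -0.3055, 0.1191]
tcp_rot: [-0.187, 3.134, -0.003]
wrist_force: [-1.9, 0.6, 6.3]
width: 0.218
grip_force: 58.6
```

Run:
```python
from h import *
turn(158,8,20);turn(158-160,8,14)
```

```text
r 0.0551 ang 158.3 q6 -2.4 F [-1.9  0.6  6.3] w 18.7
[[1, -0.4, 0.7, 0, 8], [1, -0.9, 1.2, 0, 16], [1, -1.5, 1.8, 0, 24], [1, -2.2, 2.2, 0, 32], [1, -2.9, 2.5, 0, 40], [1, -3.6, 2.7, 0, 48], [1, -4.4, 2.8, 0, 56], [1, -5.1, 2.9, 0, 64], [1, -5.9, 2.8, 0, 72], [1, -6.6, 2.6, 0, 80], [1, -7.3, 2.3, 0, 88], [1, -8.0, 1.9, 0, 96], [1, -8.6, 1.4, 0, 104], [1, -9.1, 0.8, 0, 112], [1, -9.6, 0.2, 0, 120], [1, -9.9, -0.5, 0, 128], [1, -10.2, -1.2, 0, 136], [1, -10.3, -1.9, 0, 144], [1, -10.3, -2.7, 0, 152], [1, -10.3, -3.5, 0, 160]]
r 0.0551 ang 158.3 q6 -2.4 F [-1.9  0.6  6.3] w 18.7
[[1, -10.1, -4.2, 0, 8], [1, -9.8, -4.9, 0, 16], [1, -9.5, -5.6, 0, 24], [1, -9.0, -6.2, 0, 32], [1, -8.5, -6.8, 0, 40], [1, -7.9, -7.2, 0, 48], [1, -7.2, -7.6, 0, 56], [1, -6.5, -7.9, 0, 64], [1, -5.7, -8.1, 0, 72], [1, -5.0, -8.1, 0, 80], [1, -4.2, -8.1, 0, 88], [1, -3.4, -7.9, 0, 96], [1, -2.7, -7.7, 0, 104], [1, -2.0, -7.4, 0, 112]]
```

>>> step_arm(
  motion=[
    [1,-0.4,0.7,0,8],
    [1,-0.9,1.2,0,16],
    [1,-1.5,1.8,0,24],
    [1,-2.2,2.2,0,32],
    [1,-2.9,2.5,0,40],
    [1,-3.6,2.7,0,48],
    [1,-4.4,2.8,0,56],
    [1,-5.1,2.9,0,64],
    [1,-5.9,2.8,0,72],
    [1,-6.6,2.6,0,80],
    [1,-7.3,2.3,0,88],
    [1,-8.0,1.9,0,96],
    [1,-8.6,1.4,0,104],
    [1,-9.1,0.8,0,112],
    [1,-9.6,0.2,0,120],
    [1,-9.9,-0.5,0,128],
    [1,-10.2,-1.2,0,136],
    [1,-10.3,-1.9,0,144],
    [1,-10.3,-2.7,0,152],
    [1,-10.3,-3.5,0,160],
  ],
)

```text
time: 47.6
tool_pos: [0.5014, -0.327, 0.1191]
tcp_rot: [3.057, 0.721, 0.006]
wrist_force: [1.1, 5.6, 6.0]
width: 0.216
grip_force: 59.0
```

Run:
```python
from h import *
turn(158-160,8,13);panel()
```

```text
r 0.0566 ang -1.1 q6 0.49 F [1.1 5.6 6. ] w 18.5
[[1, -0.6, 0.7, 0, 8], [1, -1.1, 1.2, 0, 16], [1, -1.7, 1.7, 0, 24], [1, -2.3, 2.2, 0, 32], [1, -3.0, 2.5, 0, 40], [1, -3.7, 2.7, 0, 48], [1, -4.5, 2.9, 0, 56], [1, -5.3, 2.9, 0, 64], [1, -6.0, 2.8, 0, 72], [1, -6.8, 2.6, 0, 80], [1, -7.5, 2.3, 0, 88], [1, -8.1, 1.9, 0, 96], [1, -8.7, 1.4, 0, 104]]
upper slat top z 118.9 (down ~66)
```

>>> step_arm(
  motion=[
    [1,-0.5,0.6,0,8],
    [1,-1.1,1.2,0,16],
    [1,-1.7,1.7,0,24],
    [1,-2.3,2.2,0,32],
    [1,-3.0,2.5,0,40],
    [1,-3.7,2.7,0,48],
    [1,-4.5,2.9,0,56],
    [1,-5.3,2.9,0,64],
    [1,-6.0,2.8,0,72],
    [1,-6.8,2.6,0,80],
    [1,-7.5,2.3,0,88],
    [1,-8.1,1.9,0,96],
    [1,-8.1,1.9,0,96],
    [3,-8.1,1.9,0,96],
    [5,-8.1,1.9,0,96],
    [5,-8.1,1.9,0,96],
    [5,-8.1,1.9,-3,96],
    [5,-8.1,1.9,-5.5,96],
    [5,-8.1,1.9,-5.5,96],
  ],
)

```text
time: 49.55
tool_pos: [0.4375, -0.3831, 0.1765]
tcp_rot: [2.585, -1.782, 0.012]
wrist_force: [0.6, 0.1, -0.2]
width: 0.585
grip_force: 0.0
```

>>> step_arm(
  motion=[
    [5,0,0,0,-8],
    [5,0,0,0,-16],
    [5,0,0,0,-24],
    [5,0,0,0,-32],
    [5,0,0,0,-40],
    [5,0,0,0,-48],
    [5,0,0,0,-56],
    [5,0,0,0,-64],
    [5,0,0,0,-72],
    [5,0,0,0,-80],
    [5,0,0,0,-88],
    [5,0,0,0,-96],
    [5,0,0,0,-104],
    [5,0,0,0,-112],
    [5,0,0,0,-120],
    [5,0,0,0,-128],
    [5,0,0,0,-136],
    [5,0,0,0,-144],
    [5,0,0,0,-152],
    [5,0,0,0,-160],
  ],
)

```text
time: 51.55
tool_pos: [0.4349, -0.3806, 0.171]
tcp_rot: [-2.197, -2.243, 0.0]
wrist_force: [-1.0, 0.0, 0.8]
width: 0.588
grip_force: 0.0
```

Run:
```python
from h import *
s=bot.read_state();v=s["tool_pos"][:2]-AX;print(np.hypot(*v),np.degrees(np.arctan2(v[1],v[0])),s["tool_pos"]);panel();handle()
```

```text
0.05555984022154225 -100.30542925113764 [ 0.4348606  -0.38056355  0.17096163]
upper slat top z 129.6 (down ~66)
wrist 883 handle [ 0.4378 -0.3788  0.1528] [ 437.8 -380.6] 10.0 r 0.0534 ang -97.6
top 20 handle [ 0.4397 -0.3763  0.1529] [ 436.7 -378.5] 9.0 r 0.0506 ang -95.7
q [-0.76  0.13  1.88 -0.    1.14 -0.77]
```

Wound about 585°, with about 172° left. q6 = -0.77 has room for that, so I'll grip here.

>>> step_arm(
  motion=[
    [5,0,0,2,0],
    [5,0,0,5.3,0],
    [5,0,0,5.3,0],
    [5,0,0,5.3,0],
    [1,0,0,5.3,0],
    [1,0,0,5.3,0],
    [1,0,0,5.3,0],
    [1,0,0,5.3,0],
  ],
  force=60,
)

```text
time: 52.5
tool_pos: [0.4368, -0.3819, 0.1214]
tcp_rot: [2.203, 2.234, 0.001]
wrist_force: [2.2, 1.7, 5.5]
width: 0.218
grip_force: 58.5
```

Run:
```python
from h import *
turn(-98,8,20)
```

```text
r 0.0565 ang -98.2 q6 -0.78 F [2.2 1.7 5.5] w 18.6
[[1, 0.3, -0.7, 0, 8], [1, 0.6, -1.4, 0, 16], [1, 1.0, -2.1, 0, 24], [1, 1.4, -2.7, 0, 32], [1, 2.0, -3.3, 0, 40], [1, 2.6, -3.7, 0, 48], [1, 3.2, -4.1, 0, 56], [1, 4.0, -4.4, 0, 64], [1, 4.7, -4.5, 0, 72], [1, 5.5, -4.6, 0, 80], [1, 6.2, -4.6, 0, 88], [1, 7.0, -4.4, 0, 96], [1, 7.7, -4.2, 0, 104], [1, 8.4, -3.8, 0, 112], [1, 9.0, -3.4, 0, 120], [1, 9.6, -2.9, 0, 128], [1, 10.1, -2.3, 0, 136], [1, 10.5, -1.6, 0, 144], [1, 10.8, -0.9, 0, 152], [1, 11.0, -0.2, 0, 160]]
```

>>> step_arm(
  motion=[
    [1,0.3,-0.7,0,8],
    [1,0.6,-1.4,0,16],
    [1,1.0,-2.1,0,24],
    [1,1.4,-2.7,0,32],
    [1,2.0,-3.3,0,40],
    [1,2.6,-3.7,0,48],
    [1,3.2,-4.1,0,56],
    [1,4.0,-4.4,0,64],
    [1,4.7,-4.5,0,72],
    [1,5.5,-4.6,0,80],
    [1,6.2,-4.6,0,88],
    [1,7.0,-4.4,0,96],
    [1,7.7,-4.2,0,104],
    [1,8.4,-3.8,0,112],
    [1,9.0,-3.4,0,120],
    [1,9.6,-2.9,0,128],
    [1,10.1,-2.3,0,136],
    [1,10.5,-1.6,0,144],
    [1,10.8,-0.9,0,152],
    [1,11.0,-0.2,0,160],
  ],
)

```text
time: 54.5
tool_pos: [0.4333, -0.2704, 0.1213]
tcp_rot: [-2.582, 1.788, -0.003]
wrist_force: [2.0, 4.8, 7.7]
width: 0.214
grip_force: 59.6
```

Run:
```python
from h import *
turn(102,4,6);panel()
```

```text
r 0.0567 ang 101.7 q6 2.17 F [2.  4.8 7.7] w 18.3
[[1, 0.2, -0.3, 0, 4], [1, 0.3, -0.7, 0, 8], [1, 0.5, -1.1, 0, 12], [1, 0.6, -1.4, 0, 16], [1, 0.8, -1.8, 0, 20], [1, 1.0, -2.1, 0, 24]]
upper slat top z 147.3 (down ~66)
```

>>> step_arm(
  motion=[
    [1,0.2,-0.3,0,4],
    [1,0.3,-0.7,0,8],
    [1,0.5,-1.1,0,12],
    [1,0.6,-1.4,0,14],
    [1,0.6,-1.4,0,14],
  ],
)

```text
time: 55.05
tool_pos: [0.4427, -0.27, 0.1211]
tcp_rot: [2.347, -2.081, -0.015]
wrist_force: [-17.5, 6.7, 24.1]
width: 0.219
grip_force: 61.8
```

Run:
```python
from h import *
turn(86,4,4);panel()
```

```text
r 0.056 ang 92.1 q6 2.43 F [-17.5   6.7  24.1] w 18.7
[[1, 0.3, -0.9, 0, 4], [1, 0.4, -1.3, 0, 8], [1, 0.5, -1.7, 0, 12], [1, 0.7, -2.0, 0, 16]]
upper slat top z 148.5 (down ~66)
```

At 17.5 N tangential the handle is against the stop. Ease off, release and retreat.

>>> step_arm(
  motion=[
    [1,0,0.2,0,0],
    [3,0,0.2,0,0],
    [6,0,0.2,0,0],
    [6,0,0.2,0,0],
    [6,0,0.2,-4,0],
    [6,0,0.2,-8,0],
    [6,0,0.2,-12,0],
    [6,0,0.2,-12,0],
  ],
)

```text
time: 55.9
tool_pos: [0.4487, -0.2742, 0.2462]
tcp_rot: [-2.349, 2.084, -0.019]
wrist_force: [0.6, -0.1, 0.3]
width: 0.704
grip_force: 0.0
```

Run:
```python
from h import *
panel();handle();
for y in(0,-135): inbin(y,84);rim(y,84)
a,_,_,_=cam("scene");b,_,_,_=cam("top")
save(cv2.convertScaleAbs(np.hstack([cv2.resize(a[130:360,60:460],(400,230)),cv2.resize(b[80:310,120:460],(400,270))[:230]]),alpha=1.5),"end.png");plan([.4,0,.3],0)
```

```text
upper slat top z 148.2 (down ~66)
wrist 459 handle [ 0.4435 -0.274   0.1526] [ 443.3 -272.7] 9.9 r 0.0519 ang 91.5
q [-0.6  -0.03  1.92 -0.    1.26  2.43]
apple in bin n 407 top z -6.0 (rest -6) x [-81.5 -31.1] y [-26.4  25.5]
rim 97 pitch 2.47 z-50 -34.5 (home -32)
apple in bin n 406 top z -6.2 (rest -6) x [-86.2 -36.7] y [-149.5  -99.3]
rim 112 pitch 2.67 z-50 -35.1 (home -32)
shift [-27.48   1.2   -6.17] twist 96.8 | tcp [ 0.4444 -0.2713  0.2378] yaw -263.2 tilt 0.15 F [-0.  -0.1  0.3] grip 0.0 w 60.1 t 56.35
```

View pics/end.png

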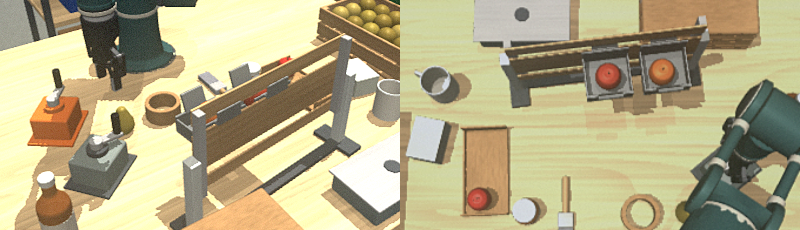

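The end view shows both bins hanging with an apple in each (right half, (608,75) and (662,72)). The rack is up, the handle is at the stop angle, and the bystanders are in place. Handing in.

```bash
python3 -c "
from workcell import bot
print(bot.finish_job())"
```

```text
the job is handed in; nothing more can be done
None
```

I handed the job in: both bins that were there hang in the rack's top slot with an apple each, and the rack is wound up to its top stop. Each bin still sags about 2.5° at the front, which fits the hook's slack, and I saw no bystander moved, though the arm hid the pear in the last view.

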